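# Clamp a little wooden box in the ratchet cramp

### The job

Clamp the freshly glued wooden box in the ratchet cramp on the stall table: throw the pawl over, wind the jaw back with the wing knob, stand the box upright and lengthwise between the two jaws, drop the pawl back in and wind the jaw up click by click until the sprung pad holds the box firmly, with the pawl alone keeping it tight. Stop before the pad is pressed solid, never force the knob back against the dropped pawl, and leave the other things on the table alone.

Things in the scene. Friction and masses are not known exactly. Their poses are not given: they have to be found in the camera images.
- cramp: grey cast ratchet cramp bolted to the table, bed 140 x 320 mm, 16 mm thick. Origin: centre of the bed's underside. Its y axis is the cramping direction: the sliding jaw pushes to +y, towards the tail jaw; z is up. Knob and pawl are at the -y end, the knob's upright axis at x = 0, y = -85 mm. The box goes on the bed between the two jaws.
- tail_mark (a point): point on the bed's top (16 mm above the table) on the cramp's centre line. The cork face of the tail jaw (62 mm wide, 41 mm high above the bed; the jaw is 27 mm thick) is in this point's plane or up to 6 mm further to +y: it was set by hand, is not measured and does not move.
- jaw: sliding jaw, 62 mm wide, 41 mm high above the bed. Origin: on the bed's top on the centre line, in the plane of its pad's free cork face when nothing presses the pad; axes parallel to the cramp's. The cork pad (60 mm wide) is sprung: about 2.8 N per mm, solid after 7 mm (20 N). A firm grip is 4 to 20 N.
- knob_grip (a point): middle of the black wing knob's bar, on its axis, 94 mm above the table. The bar is 54 mm long (this point's x axis), 12 mm thick (y) and 28 mm high (80 to 108 mm above the table). The steel ratchet wheel under it (106 mm across, one piece with it) reaches 65 mm above the table, the housing below (92 x 80 mm) 52 mm.
- knob (a joint): knob angle, rad; grows turning clockwise seen from above, which drives the jaw to +y by 14 mm per rad. 0: back stop, jaw origin at the cramp's y = +33 mm. 24 teeth, 0.262 rad (3.7 mm) a click; pawl in: clockwise only. Felt at the knob: 0.014 N m per N at the pad, besides 0.025 N m friction either way. Let go, it springs back to the last click (losing up to 3.7 mm, 10 N).
- pawl_ball (a point): centre of the 25 mm steel ball, the weight on the pawl's thumb lever. Pawl in: it leans about 25 deg from upright to the cramp's +y side, about 120 mm above the table. Pushed level to -y past the upright it falls over (pawl off), about 27 deg to the -y side, 119 mm above the table, and stays till pushed to +y past the upright. Under 1 N moves it.
- pawl_pivot (a point): fixed point on the pawl's hinge, 78 mm above the table, in the plane in which the ball swings at 46 mm from it. The hinge pin lies along the cramp's x axis.
- pawl (a joint): angle of the pawl, rad: 0 when its nose just clears the tooth tips, -0.02 to -0.11 when it rests among the teeth (in), 0.92 thrown off against its stop; it balances at about 0.55.
- box_center (a point): centre (half-way up) of the open-topped dark wooden box with one partition, 56 mm (x axis) x 70 mm (y axis, its length) x 42 mm high, walls 6 mm, 130 to 220 g; it stands upright on the table at the robot's left. Its y axis is to lie along the cramp's y axis, either way round.
There are look-alikes about, which are no part of the job. What is shaped like the part that bears box_center but purple or yellow is not meant.

How it is judged:
By the outcome, as a careful person would: the job done as asked, in the order asked, and still so for the second after the job is handed in, with the robot touching nothing.
It also fails if it takes over 72 s, if anything falls off the work surface, if the arm or the gripper's body presses on something with over 40 N, if the wrist force passes 120 N, or if a joint passes its speed limit or range.

### The arm

A 7-joint arm with a two-finger parallel gripper is mounted at the origin on the work surface. World frame = base frame: x ahead of the robot, y to its left, z up, the work surface at z = 0. Lengths are in m, angles in rad, forces in N, time in s.
With the tool pointing down it reaches from about 0.425 to 0.925 m from the base axis. Payload 6.8 kg.
Tool frame: the origin (TCP) lies on the mounting face of the last link; the fingertips stand 173 mm ahead of it and the grasp point (between the pads) lies 155 mm ahead of it; z points along the fingers, y is the line along which they close (so a half turn about z gives the same grasp; the last joint's range is limited). The gripper opens to 85 mm and grips with 20 to 120 N. Pads are 22 mm wide; open, the fingers measure 114 mm over their backs; the gripper's body (76 mm by 85 mm) begins 54 mm behind the grasp point. The pads swing forward as they close: fully open they stand 13 mm farther back than shut.
Start: joints at [-1.275, 0.477, 0.022, 1.555, -0.011, 1.109, -0.083], TCP at [0.265, 0.621, 0.405] pointing down, gripper open.
Joint ranges: [-2.96, 2.96], [-0.34, 2.1], [-1.41, 1.46], [0.24, 2.44], [-1.37, 4.51], [0.17, 1.92], [-2.96, 2.96]. Speed limits (rad/s): [2.39, 2.39, 3.14, 3.14, 3.14, 3.14, 3.14].

### API

Orientations are given as a rotation vector (axis times angle).
In Python, from bench import r gives the robot as it stands.
- The arm moves only by the tool arm_command, never from a script. Its argument "plan" is a list of rows, each an object of numbers: "claw": the closure, from 0 (fully open) to 1 (shut); "tx", "ty", "tz": the shift along the tool's x, y, z in m; "ax", "ay", "az": the turn, a rotation vector about the tool's x, y, z in degrees. A call has exactly 10 rows; each row shifts and turns the commanded pose from where the row before left it, along the tool's axes as they then stand; what a row does not reach is not made up. A row lasts 1/12 s, in which the tool goes at most 41.7 mm and 7.16 degrees, less where a joint would pass 70% of its speed; a pose out of reach is approached as far as the arm can. A call is refused whole if a number of a shift passes 0.0417 or a number of a turn 7.16, either way. A call with a gripper value outside its range is refused whole. The fingers move at their own pace and stop on an object; "squeeze" is the grip in N (left out, the last holds). Time passes only in rows, so rows that do not move let the fingers close, or fill a call up. It gives the time, the measured TCP pose, the force, the opening and the grip force at its end, in the units of the state.
- r.get_obs(): the state, without advancing time (a new reading comes with each control period).
- r.grab_frame(name): name is "side" or "top" or "wrist"; returns the picture (420x560x3 uint8, red, green, blue); there is no depth.
- r.camera_model(name): a dict with "fx", "fy", "cx", "cy" (pixels), "position" and "orientation" of the camera in the world; the wrist camera has in their place "tool_from_camera" (4x4, takes a point from camera to tool coordinates, whose origin is the TCP and whose axes are the flange's). Camera axes: x right, y up, looking along -z (the intrinsics and any distortion apply to the point x, -y, -z); pixel columns grow to the right and rows downward; lengths in m; the calibration is good to about 2 mm. A picture is of the moment at which its call begins: read the wrist's pose just before it. camera_model takes no time and is no camera call.
- r.hand_in(): hands the job in; it is judged then, once.
Trained networks look in the newest picture that a camera, given by its name, has taken for a name from the list of things; names that differ only in an ending like _2 or _b are one class to them, and where a whole thing is asked for, a point or a joint stands for the part that bears it (a point fixed in the world has none). Each returns a list of dicts, best first, with "confidence" (0 to 1); they miss things now and then, are a little off and sometimes report something else, mostly with a low value. They report only what shows in the picture. A call takes as long as a camera call. They do not tell look-alikes from the thing itself.
- r.boxes_of(target, camera): "location" ([x, y, z] in m, in the coordinates of the camera as it stood for that picture, good to about 4 mm: the middle of the surface that is visible of it).
- r.tip_of(target, camera): "location" ([x, y, z] in m, in the coordinates of the camera as it stood for that picture, good to about 4 mm: a listed point, or the origin of a listed thing).
The state is a dict: "clock": time; "joints": joint angles; "qvel": joint speeds; "tau": joint torques, N m; "tcp_pos": TCP position; "orientation": TCP orientation; "contact_force": force on the tool from outside, world axes, zero at the start; "moment": the same for the moment, N m; "grip_width": finger opening in m; "gripper_force": force on a finger pad.
Only numpy, scipy, OpenCV 4.12 (cv2) and the standard library are available. Lean on these libraries where they do the work, as an engineer would, in place of code of your own. Each camera call takes 0.05 s, during which the arm holds its last target. There are 200 camera calls.

## Working session

There is one attempt and no reset: what is moved stays moved. The work goes in short steps, Python scripts to look and compute and a tool call to move; the robot and the scene stay as the last step left them, time stands still between calls to the robot, and variables do not carry over. Pictures are saved under pics/ and viewed, at most 10 in all, crops included, and the job is handed in when it is done.

Besides the shell and the picture viewer there is one more tool, called after ">>>" as name(argument=value, ...) on one line, values as JSON. arm_command: Moves the arm, as the interface text tells. Its arguments: {"type":"object","properties":{"plan":{"type":"array","items":{"type":"object","properties":{"claw":{"type":"number"},"tx":{"type":"number"},"ty":{"type":"number"},"tz":{"type":"number"},"ax":{"type":"number"},"ay":{"type":"number"},"az":{"type":"number"}}}},"squeeze":{"type":"number"}},"required":["plan"]}

```bash
mkdir -p pics; ls; cat > h.py <<'E'
from bench import r
import numpy as np, cv2
from scipy.spatial.transform import Rotation as R
def w(cam,p,obs=None):
    m=r.camera_model(cam); p=np.array(p)
    if 'tool_from_camera' in m:
        o=obs or r.get_obs()
        q=(np.array(m['tool_from_camera'])@np.r_[p,1])[:3]
        return R.from_rotvec(o['orientation']).apply(q)+o['tcp_pos']
    o=np.array(m['orientation'])
    Ro=R.from_rotvec(o) if o.shape==(3,) else (R.from_matrix(o) if o.shape==(3,3) else R.from_quat(o))
    return Ro.apply(p)+m['position']
def save(cam,n,crop=None,s=1):
    f=r.grab_frame(cam)[:,:,::-1]
    if crop: f=f[crop[1]:crop[3],crop[0]:crop[2]]
    cv2.imwrite(f'pics/{n}.png',cv2.resize(f,None,fx=s,fy=s,interpolation=cv2.INTER_CUBIC))
def look(cam,names,kind='tip',n=3):
    for t in names:
        for d in getattr(r,kind+'_of')(t,cam)[:n]:
            print(cam,kind,t,round(d['confidence'],2),w(cam,d['location']).round(4))
E
python3 - <<'E'
from h import *
print(r.get_obs()); print(r.camera_model('top'));print(r.camera_model('wrist'))
for c in ('top','side'):
    save(c,c+'0')
    look(c,['cramp','tail_mark','jaw','knob_grip','pawl_ball','pawl_pivot','box_center'])
E
```

```text
pics
{'clock': 0.0, 'joints': array([-1.275062  ,  0.47782635,  0.02234839,  1.55645836, -0.01150961,
        1.10929223, -0.0831032 ]), 'qvel': array([-7.74871824e-05, -5.06383258e-04, -1.28208403e-04, -5.62133543e-04,
        1.74746490e-03,  4.51723549e-04,  1.32056835e-03]), 'tau': array([-2.95011150e-04, -5.96457517e+01,  1.60820983e+00, -2.81184840e+01,
        1.25366074e-02,  9.50599322e-03, -1.98860960e-05]), 'tcp_pos': array([0.26512644, 0.62045335, 0.40370507]), 'orientation': array([-6.29981768e-01, -3.07753373e+00,  2.89084089e-03]), 'contact_force': array([ 0.61147104,  0.02740634, -0.22389958]), 'moment': array([0.01025665, 0.00823388, 0.05128393]), 'gripper_force': 0.0, 'grip_width': 0.08553853775192867}
{'fx': 389.7284139481556, 'fy': 389.7284139481556, 'cx': 282.4357511060415, 'cy': 209.92098241574558, 'position': array([0.36830254, 0.06931855, 0.99581241]), 'orientation': array([ 0.12907353, -0.13527152, -1.58965703])}
{'fx': 358.7640548090382, 'fy': 358.7640548090382, 'cx': 280.1648046196747, 'cy': 210.49679701145993, 'tool_from_camera': array([[ 2.92560463e-04,  
[... 615 characters left out ...]
_grip 0.53 [0.6288 0.0617 0.015 ]
top tip pawl_ball 0.62 [ 0.5069 -0.147   0.1183]
top tip pawl_pivot 0.63 [ 0.5074 -0.1677  0.0763]
top tip box_center 0.97 [0.4682 0.3091 0.0198]
top tip box_center 0.96 [0.348  0.3423 0.0219]
top tip box_center 0.73 [0.5906 0.3586 0.021 ]
side tip cramp 0.6 [ 0.5962 -0.0499 -0.0018]
side tip tail_mark 0.56 [0.627  0.0637 0.0192]
side tip jaw 0.95 [0.6168 0.0038 0.0108]
side tip knob_grip 0.77 [ 0.5828 -0.1332  0.0936]
side tip pawl_ball 0.63 [ 0.5069 -0.1468  0.1184]
side tip pawl_pivot 0.9 [ 0.5046 -0.161   0.0767]
side tip box_center 0.88 [0.3505 0.3461 0.0211]
side tip box_center 0.63 [0.4714 0.3136 0.02  ]
side tip box_center 0.55 [0.4437 0.1942 0.0197]
```

View pics/top0.png

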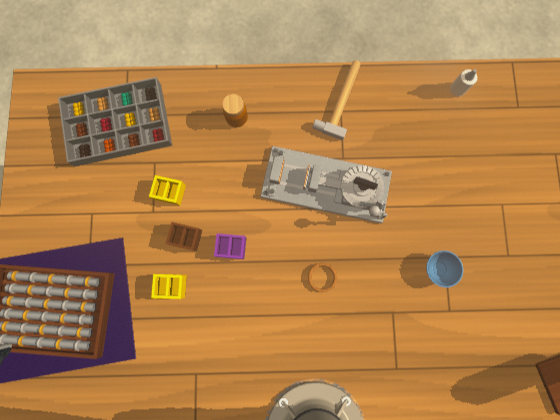

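View pics/side0.png

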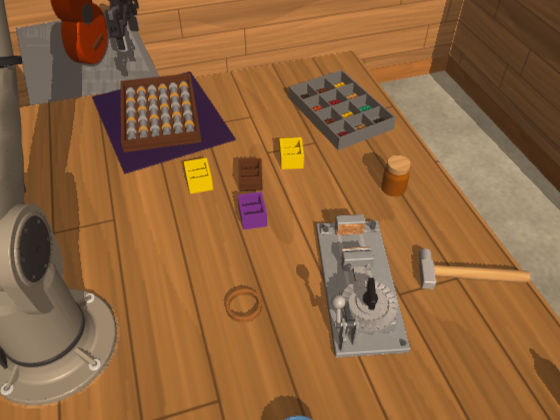

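The dark box is at top px (184,236), about (0.47, 0.31). It sits between the purple box at (230,246) and the yellow ones at (167,189) and (168,287). The cramp is at (325,185) with its jaw at (312,178), knob at (362,184) and ball at (377,210). In the side view the ball leans to +y. I'll fly over the box to measure its yaw.

>>> arm_command(plan=[{"tx": -0.031,"ty": -0.0205,"claw": 0},{"tx": -0.031,"ty": -0.0205},{"tx": -0.031,"ty": -0.0205},{"tx": -0.031,"ty": -0.0205},{"tx": -0.031,"ty": -0.0205},{"tx": -0.031,"ty": -0.0205},{"tx": -0.031,"ty": -0.0205},{"tx": -0.031,"ty": -0.0205},{"tx": -0.031,"ty": -0.0205},{"tx": -0.031,"ty": -0.0205}])

```text
invalid input at $.plan[0]: expected keys claw, tx, ty, tz, ax, ay, az
```

```bash
cat >> h.py <<'E'
def st():
    o=r.get_obs(); M=R.from_rotvec(o['orientation']).as_matrix()
    print('t',round(o['clock'],2),'tcp',o['tcp_pos'].round(4),'yaw',round(np.degrees(np.arctan2(M[1,0],M[0,0])),2),'tilt',M[:2,2].round(4),'q',o['joints'].round(2),'F',o['contact_force'].round(2),'M',np.array(o['moment']).round(3),'gw',round(o['grip_width'],4),'gf',round(o['gripper_force'],1))
    return o,M
def to(p,yaw=None):
    "shift in the tool frame to TCP p (applied first), and turn az"
    o,M=st(); d=M.T@(np.array(p)-o['tcp_pos'])
    y=np.degrees(np.arctan2(M[1,0],M[0,0]))
    print('tool shift',d.round(4), 'az',None if yaw is None else round(-((yaw-y+180)%360-180),2))
def pix(cam,P,o=None):
    "world to pixel"
    m=r.camera_model(cam)
    o=o or r.get_obs()
    T=np.array(m['tool_from_camera']); q=R.from_rotvec(o['orientation']).inv().apply(np.array(P)-o['tcp_pos'])
    c=np.linalg.inv(T)@np.r_[q,1]
    return m['cx']+m['fx']*c[0]/-c[2], m['cy']-m['fy']*c[1]/-c[2]
def ray(cam,u,v,z,o=None):
    "pixel to the world point at height z"
    m=r.camera_model(cam); a=w(cam,[0,0,0],o); b=w(cam,[(u-m['cx'])/m['fx'],-(v-m['cy'])/m['fy'],-1],o)
    return a+(b-a)*(z-a[2])/(b[2]-a[2])
E
python3 - <<'E'
from h import *
st(); save('wrist','w1'); look('wrist',['box_center'])
E
```

```text
t 0.8 tcp [0.2652 0.6207 0.4047] yaw 156.86 tilt [0. 0.] q [-1.28  0.48  0.02  1.56 -0.01  1.11 -0.08] F [ 0.05 -0.4  -0.84] M [-0.038  0.04  -0.005] gw 0.0856 gf 0.0
wrist tip box_center 0.69 [0.3512 0.3502 0.0203]
```

View pics/w1.png

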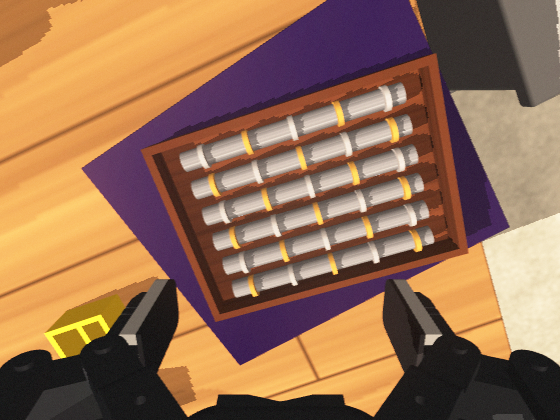

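The move was refused because every key is needed, so this picture shows the tray from the start pose, with a yellow box at (85,335). I'll resend it with all the keys.

>>> arm_command(plan=[{"tx": -0.031,"ty": -0.0205,"tz": 0,"ax": 0,"ay": 0,"az": 0,"claw": 0},{"tx": -0.031,"ty": -0.0205,"tz": 0,"ax": 0,"ay": 0,"az": 0,"claw": 0},{"tx": -0.031,"ty": -0.0205,"tz": 0,"ax": 0,"ay": 0,"az": 0,"claw": 0},{"tx": -0.031,"ty": -0.0205,"tz": 0,"ax": 0,"ay": 0,"az": 0,"claw": 0},{"tx": -0.031,"ty": -0.0205,"tz": 0,"ax": 0,"ay": 0,"az": 0,"claw": 0},{"tx": -0.031,"ty": -0.0205,"tz": 0,"ax": 0,"ay": 0,"az": 0,"claw": 0},{"tx": -0.031,"ty": -0.0205,"tz": 0,"ax": 0,"ay": 0,"az": 0,"claw": 0},{"tx": -0.031,"ty": -0.0205,"tz": 0,"ax": 0,"ay": 0,"az": 0,"claw": 0},{"tx": -0.031,"ty": -0.0205,"tz": 0,"ax": 0,"ay": 0,"az": 0,"claw": 0},{"tx": -0.031,"ty": -0.0205,"tz": 0,"ax": 0,"ay": 0,"az": 0,"claw": 0}])

```text
clock: 1.73
tcp_pos: [0.4704, 0.3087, 0.405]
orientation: [0.63, 3.078, 0.001]
contact_force: [0.7, 0.8, 0.5]
grip_width: 0.0858
gripper_force: 0.0
```

```bash
python3 - <<'E'
from h import *
st(); save('wrist','w2'); look('wrist',['box_center'])
to([0.555,-0.135,0.40],76)
E
```

```text
t 1.73 tcp [0.4704 0.3087 0.405 ] yaw 156.87 tilt [0.0004 0.0005] q [-0.8   0.29  0.14  1.84 -0.05  1.02  0.52] F [0.66 0.82 0.53] M [0.042 0.018 0.056] gw 0.0858 gf 0.0
wrist tip box_center 0.71 [0.3582 0.3429 0.0209]
wrist tip box_center 0.57 [0.5908 0.3514 0.0257]
t 1.83 tcp [0.4737 0.3037 0.4051] yaw 156.25 tilt [ 0.0024 -0.0027] q [-0.8   0.29  0.14  1.84 -0.04  1.02  0.52] F [ 0.17  0.06 -0.46] M [0.009 0.002 0.048] gw 0.0854 gf 0.0
tool shift [-0.2511 -0.3688  0.0065] az 80.25
```

View pics/w2.png

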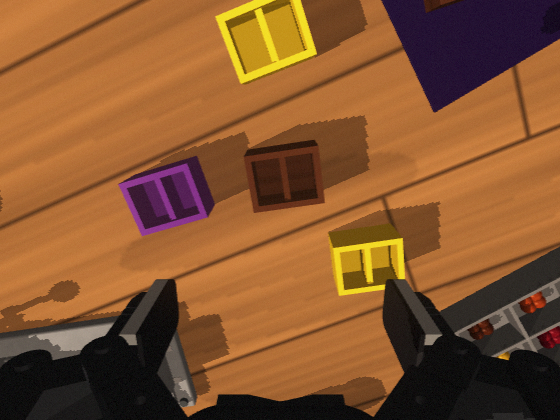

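The dark box shows at px (285,178), its rim corners near (246,155), (319,148), (325,202), (253,212). Its long side is nearly horizontal, with the purple box 40 px to the left. I'll compute its pose next and fly to the cramp.

```bash
python3 - <<'E'
from h import *
im=cv2.imread('pics/w2.png').astype(int)
b,g,rr=im[...,0],im[...,1],im[...,2]
m=((rr<125)&(rr>g)&(rr+g+b<230)&(rr-b>15)).astype(np.uint8)
m[:,:235]=0;m[:,335:]=0;m[:130]=0;m[220:]=0
print(m[150:215:6,240:332:3])
from types import SimpleNamespace
o={'tcp_pos':np.array([.4704,.3087,.405]),'orientation':np.array([.63,3.078,.001])}
C=[ray('wrist',u,v,.042,o) for u,v in [(246,155),(319,148),(325,202),(253,212)]]
C=np.array(C); print(C.round(4), C.mean(0).round(4))
for i in range(4):
    d=C[(i+1)%4]-C[i]; print(np.hypot(*d[:2]).round(4), np.degrees(np.arctan2(d[1],d[0])).round(1))
E
```

```text
[[1 1 1 1 1 1 1 1 1 1 1 1 1 1 1 1 1 1 1 1 1 1 1 1 1 1 1 0 1 1 0]
 [1 1 1 1 1 1 1 1 1 1 1 1 1 1 1 1 1 1 1 1 1 1 1 1 1 1 1 1 1 1 1]
 [0 0 1 1 1 1 1 1 1 1 1 1 1 1 1 1 1 1 1 1 1 1 1 1 1 1 1 1 1 1 1]
 [1 1 1 1 1 1 1 1 1 1 1 1 1 1 1 1 1 1 1 1 1 1 1 1 1 1 1 1 1 1 1]
 [1 1 1 1 1 1 1 1 1 1 1 1 1 1 1 1 1 1 1 1 1 1 1 1 1 1 1 1 1 1 1]
 [1 0 0 1 1 1 1 1 1 1 1 1 1 1 1 1 1 1 1 1 1 1 1 1 1 1 1 1 1 1 1]
 [1 1 1 1 1 1 1 1 1 1 1 1 1 1 1 1 1 1 1 1 1 1 1 1 1 1 1 1 1 1 1]
 [0 0 0 0 1 1 1 1 1 1 1 1 1 1 1 1 1 1 1 1 1 1 1 1 1 1 1 1 0 0 0]
 [0 0 0 0 1 1 1 1 1 1 1 1 1 1 1 1 1 1 1 1 1 1 1 1 1 1 1 1 0 0 0]
 [0 0 0 0 0 1 1 1 1 1 1 1 1 1 1 1 1 1 1 1 1 1 1 1 1 0 0 0 0 0 0]
 [0 0 0 0 0 1 1 1 1 1 1 0 0 0 0 0 0 0 0 0 0 0 0 0 0 0 0 0 0 0 0]]
[[0.435  0.2901 0.042 ]
 [0.4556 0.3548 0.042 ]
 [0.5065 0.3413 0.042 ]
 [0.4884 0.273  0.042 ]] [0.4714 0.3148 0.042 ]
0.0678 72.4
0.0526 -14.8
0.0707 -104.8
0.0561 162.2
```

>>> arm_command(plan=[{"tx": -0.026,"ty": -0.03,"tz": 0,"ax": 0,"ay": 0,"az": 0,"claw": 1},{"tx": -0.026,"ty": -0.03,"tz": 0,"ax": 0,"ay": 0,"az": 0,"claw": 1},{"tx": -0.026,"ty": -0.03,"tz": 0,"ax": 0,"ay": 0,"az": 0,"claw": 1},{"tx": -0.026,"ty": -0.03,"tz": 0,"ax": 0,"ay": 0,"az": 0,"claw": 1},{"tx": -0.026,"ty": -0.03,"tz": 0,"ax": 0,"ay": 0,"az": 0,"claw": 1},{"tx": -0.026,"ty": -0.03,"tz": 0,"ax": 0,"ay": 0,"az": 0,"claw": 1},{"tx": -0.026,"ty": -0.03,"tz": 0,"ax": 0,"ay": 0,"az": 0,"claw": 1},{"tx": -0.026,"ty": -0.03,"tz": 0,"ax": 0,"ay": 0,"az": 0,"claw": 1},{"tx": -0.026,"ty": -0.03,"tz": 0,"ax": 0,"ay": 0,"az": 0,"claw": 1},{"tx": -0.026,"ty": -0.03,"tz": 0,"ax": 0,"ay": 0,"az": 0,"claw": 1}])

```text
clock: 2.67
tcp_pos: [0.5913, -0.069, 0.4049]
orientation: [0.629, 3.078, 0.001]
contact_force: [0.8, 0.8, 0.2]
grip_width: 0.0001
gripper_force: 0.0
```

>>> arm_command(plan=[{"tx": 0,"ty": -0.03,"tz": 0,"ax": 0,"ay": 0,"az": 7,"claw": 1},{"tx": 0,"ty": -0.03,"tz": 0,"ax": 0,"ay": 0,"az": 7,"claw": 1},{"tx": 0,"ty": 0,"tz": 0,"ax": 0,"ay": 0,"az": 7,"claw": 1},{"tx": 0,"ty": 0,"tz": 0,"ax": 0,"ay": 0,"az": 7,"claw": 1},{"tx": 0,"ty": 0,"tz": 0,"ax": 0,"ay": 0,"az": 7,"claw": 1},{"tx": 0,"ty": 0,"tz": 0,"ax": 0,"ay": 0,"az": 7,"claw": 1},{"tx": 0,"ty": 0,"tz": 0,"ax": 0,"ay": 0,"az": 7,"claw": 1},{"tx": 0,"ty": 0,"tz": 0,"ax": 0,"ay": 0,"az": 7,"claw": 1},{"tx": 0,"ty": 0,"tz": 0,"ax": 0,"ay": 0,"az": 7,"claw": 1},{"tx": 0,"ty": 0,"tz": 0,"ax": 0,"ay": 0,"az": 7,"claw": 1}])

```text
clock: 3.5
tcp_pos: [0.5643, -0.1206, 0.4048]
orientation: [-2.287, -2.154, -0.001]
contact_force: [-0.2, -0.4, -0.7]
grip_width: 0.0
gripper_force: 0.0
```

```bash
python3 - <<'E'
from h import *
st(); save('wrist','w3'); look('wrist',['cramp','tail_mark','jaw','knob_grip','pawl_ball','pawl_pivot'],n=1)
st()
E
```

```text
t 3.5 tcp [ 0.5643 -0.1206  0.4048] yaw 86.55 tilt [0.0002 0.0003] q [-0.36  0.35  0.59  1.83 -0.23  1.03  0.26] F [-0.16 -0.42 -0.75] M [ 0.006 -0.066 -0.039] gw 0.0 gf 0.0
wrist tip cramp 0.9 [ 0.5962 -0.0469 -0.0023]
wrist tip jaw 0.57 [0.6165 0.0082 0.0159]
wrist tip knob_grip 0.8 [ 0.5806 -0.1298  0.0898]
wrist tip pawl_ball 0.75 [ 0.5123 -0.143   0.1173]
wrist tip pawl_pivot 0.76 [ 0.5029 -0.1639  0.075 ]
t 3.85 tcp [ 0.5641 -0.1211  0.4047] yaw 87.0 tilt [0.0001 0.0002] q [-0.36  0.35  0.59  1.83 -0.23  1.03  0.27] F [-1.12  0.39  0.32] M [ 0.041 -0.049 -0.012] gw 0.0001 gf 0.0
```

View pics/w3.png

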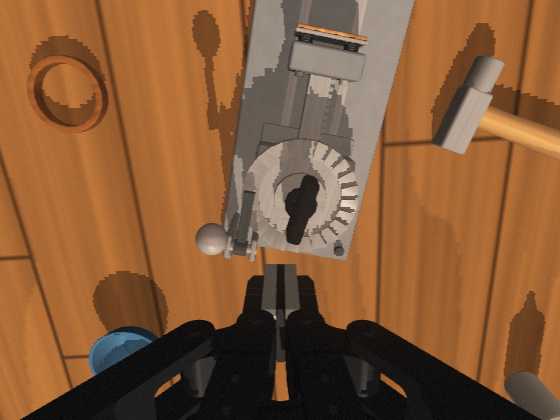

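The knob bar shows from (311,177) to (297,243), the ball at (211,238), and the bed edge from (414,0) to (347,258). The jaw pad is near (332,33).

```bash
python3 - <<'E'
from h import *
o={'tcp_pos':np.array([.5643,-.1206,.4048]),'orientation':np.array([-2.287,-2.154,-.001])}
f=lambda u,v,z:ray('wrist',u,v,z,o)
a,b=f(347,258,.016),f(414,0,.016); d=b-a; print('bed edge',a.round(4),b.round(4),np.degrees(np.arctan2(d[1],d[0])))
a,b=f(297,243,.108),f(311,177,.108); d=b-a; print('bar',a.round(4),b.round(4),((a+b)/2).round(4),np.degrees(np.arctan2(d[1],d[0])),np.hypot(*d[:2]))
print('ball',f(211,238,.12).round(4)); print('pad',f(297,28,.057),f(366,39,.057))
# cramp edges fit via brightness
E
```

```text
bed edge [ 0.6324 -0.2173  0.016 ] [0.6914 0.03   0.016 ] 76.56985414004932
bar [ 0.5759 -0.1556  0.108 ] [ 0.5889 -0.1019  0.108 ] [ 0.5824 -0.1288  0.108 ] 76.36332009609185 0.05524301158137869
ball [ 0.5101 -0.1422  0.12  ]
pad [0.5855378  0.00788831 0.057     ] [ 0.64052041 -0.00336536  0.057     ]
```

>>> arm_command(plan=[{"tx": 0,"ty": 0,"tz": 0,"ax": 0,"ay": 0,"az": 5.3,"claw": 1},{"tx": 0,"ty": 0,"tz": 0,"ax": 0,"ay": 0,"az": 5.3,"claw": 1},{"tx": 0.002,"ty": -0.008,"tz": 0.02,"ax": 0,"ay": 0,"az": 0,"claw": 1},{"tx": 0.002,"ty": -0.008,"tz": 0.02,"ax": 0,"ay": 0,"az": 0,"claw": 1},{"tx": 0.002,"ty": -0.008,"tz": 0.025,"ax": 0,"ay": 0,"az": 0,"claw": 1},{"tx": 0.001,"ty": -0.008,"tz": 0.025,"ax": 0,"ay": 0,"az": 0,"claw": 1},{"tx": 0.001,"ty": -0.008,"tz": 0.02,"ax": 0,"ay": 0,"az": 0,"claw": 1},{"tx": 0.001,"ty": -0.008,"tz": 0.02,"ax": 0,"ay": 0,"az": 0,"claw": 1},{"tx": 0,"ty": 0,"tz": 0,"ax": 0,"ay": 0,"az": 0,"claw": 1},{"tx": 0,"ty": 0,"tz": 0,"ax": 0,"ay": 0,"az": 0,"claw": 1}])

```text
clock: 4.68
tcp_pos: [0.5194, -0.1011, 0.2744]
orientation: [-2.469, -1.94, 0.002]
contact_force: [-0.4, -0.6, -0.0]
grip_width: -0.0002
gripper_force: 0.0
```

```bash
python3 - <<'E'
from h import *
to([.506,-.157,.275],76.4)
look('wrist',['pawl_ball'],n=1);look('top',['pawl_ball'],n=1)
E
```

```text
t 4.68 tcp [ 0.5194 -0.1011  0.2744] yaw 76.31 tilt [-0.0018  0.0001] q [-0.36  0.46  0.55  2.04 -0.35  0.73  0.17] F [-0.41 -0.6  -0.03] M [-0.023 -0.055  0.016] gw -0.0002 gf 0.0
tool shift [-0.0575  0.0003 -0.0006] az -0.09
wrist tip pawl_ball 0.75 [ 0.4653 -0.1134 -0.0121]
top tip pawl_ball 0.62 [ 0.5069 -0.147   0.1183]
```

>>> arm_command(plan=[{"tx": -0.01,"ty": 0,"tz": 0,"ax": 0,"ay": 0,"az": 0,"claw": 1},{"tx": -0.008,"ty": 0,"tz": 0,"ax": 0,"ay": 0,"az": 0,"claw": 1},{"tx": -0.006,"ty": 0,"tz": 0,"ax": 0,"ay": 0,"az": 0,"claw": 1},{"tx": -0.006,"ty": 0,"tz": 0,"ax": 0,"ay": 0,"az": 0,"claw": 1},{"tx": -0.006,"ty": 0,"tz": 0,"ax": 0,"ay": 0,"az": 0,"claw": 1},{"tx": -0.006,"ty": 0,"tz": 0,"ax": 0,"ay": 0,"az": 0,"claw": 1},{"tx": -0.006,"ty": 0,"tz": 0,"ax": 0,"ay": 0,"az": 0,"claw": 1},{"tx": -0.006,"ty": 0,"tz": 0,"ax": 0,"ay": 0,"az": 0,"claw": 1},{"tx": -0.004,"ty": 0,"tz": 0,"ax": 0,"ay": 0,"az": 0,"claw": 1},{"tx": 0,"ty": 0,"tz": 0,"ax": 0,"ay": 0,"az": 0,"claw": 1}])

```text
clock: 5.62
tcp_pos: [0.5054, -0.1586, 0.2747]
orientation: [2.473, 1.938, -0.001]
contact_force: [0.4, 0.8, -0.6]
grip_width: 0.0
gripper_force: 0.0
```

```bash
python3 - <<'E'
from h import *
st()
for c in ('top','side'):
    r.grab_frame(c); look(c,['pawl_ball','knob_grip','pawl_pivot'],n=2)
E
```

```text
t 5.62 tcp [ 0.5054 -0.1586  0.2747] yaw 76.17 tilt [-0.0002 -0.0005] q [-0.25  0.46  0.55  2.04 -0.36  0.73  0.28] F [ 0.39  0.84 -0.55] M [0.01  0.032 0.014] gw 0.0 gf 0.0
top tip knob_grip 0.91 [ 0.5758 -0.1333  0.096 ]
top tip pawl_pivot 0.84 [ 0.5063 -0.1668  0.0775]
side tip pawl_ball 0.62 [ 0.4957 -0.1939  0.1179]
side tip knob_grip 0.91 [ 0.5827 -0.1345  0.0941]
side tip pawl_pivot 0.58 [ 0.5029 -0.1621  0.0751]
```

>>> arm_command(plan=[{"tx": 0,"ty": 0,"tz": -0.03,"ax": 0,"ay": 0,"az": 0,"claw": 1},{"tx": 0,"ty": 0,"tz": -0.025,"ax": 0,"ay": 0,"az": 0,"claw": 0.5},{"tx": 0.011,"ty": 0.017,"tz": 0,"ax": 0,"ay": 0,"az": 0,"claw": 0.5},{"tx": 0.011,"ty": 0.017,"tz": 0,"ax": 0,"ay": 0,"az": 0,"claw": 0.5},{"tx": 0.011,"ty": 0.017,"tz": 0,"ax": 0,"ay": 0,"az": 0,"claw": 0.5},{"tx": 0.0105,"ty": 0.0157,"tz": 0,"ax": 0,"ay": 0,"az": 0,"claw": 0.5},{"tx": 0,"ty": 0,"tz": 0,"ax": 0,"ay": 0,"az": 0,"claw": 0.5},{"tx": 0,"ty": 0,"tz": 0.01,"ax": 0,"ay": 0,"az": 0,"claw": 0.5},{"tx": 0,"ty": 0,"tz": 0.01,"ax": 0,"ay": 0,"az": 0,"claw": 0.5},{"tx": 0,"ty": 0,"tz": 0,"ax": 0,"ay": 0,"az": 0,"claw": 0.5}])

```text
clock: 6.85
tcp_pos: [0.5791, -0.1311, 0.307]
orientation: [-2.469, -1.937, 0.005]
contact_force: [-0.8, -0.8, -1.0]
grip_width: 0.0428
gripper_force: 0.0
```

```bash
python3 - <<'E'
from h import *
to([.5805,-.132,.249],76.4)
save('wrist','w4'); look('wrist',['knob_grip','pawl_ball'],n=2)
E
```

```text
t 6.85 tcp [ 0.5791 -0.1311  0.307 ] yaw 76.21 tilt [-0.0048  0.0004] q [-0.3   0.51  0.56  1.87 -0.35  0.87  0.19] F [-0.77 -0.84 -1.04] M [ 0.008 -0.003 -0.016] gw 0.0428 gf 0.0
tool shift [-0.0005  0.0018  0.058 ] az -0.19
wrist tip knob_grip 0.87 [ 0.5805 -0.1321  0.0925]
wrist tip pawl_ball 0.84 [ 0.5011 -0.1804  0.1217]
```

View pics/w4.png

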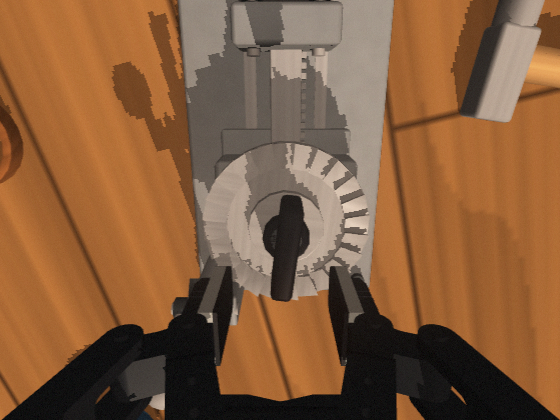

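The bar runs from (291,197) to (283,300), nearly centred between the fingers. The bed edges are symmetric at (180,0) and (393,0), so the yaw is aligned with the cramp, and the pawl is off.

```bash
python3 - <<'E'
from h import *
o={'tcp_pos':np.array([.5791,-.1311,.307]),'orientation':np.array([-2.469,-1.937,.005])}
im=cv2.cvtColor(cv2.imread('pics/w4.png'),cv2.COLOR_BGR2GRAY)
m=(im<62).astype(np.uint8); m[:192]=0;m[305:]=0;m[:,:262]=0;m[:,308:]=0
n,l,s,c=cv2.connectedComponentsWithStats(m); k=1+np.argmax(s[1:,4]); print(s[k])
for rows in ((200,215),(262,300)):
    v,u=np.nonzero(l==k); q=(v>=rows[0])&(v<rows[1]); print(u[q].mean(),v[q].mean(), ray('wrist',u[q].mean(),v[q].mean(),.108,o).round(4))
a=ray('wrist',292,198,.108,o);b=ray('wrist',283,298,.108,o);d=a-b
print(a,b,(a+b)/2,np.degrees(np.arctan2(d[1],d[0])),np.hypot(*d[:2]))
E
```

```text
[ 263  195   45  107 3034]
290.83727810650885 207.2603550295858 [ 0.5897 -0.1054  0.108 ]
282.3814064362336 279.9165673420739 [ 0.5761 -0.1436  0.108 ]
[ 0.59130528 -0.10092641  0.108     ] [ 0.57384535 -0.1543697   0.108     ] [ 0.58257532 -0.12764806  0.108     ] 71.90777943796124 0.05622307160147554
```

>>> arm_command(plan=[{"tx": 0,"ty": 0,"tz": 0,"ax": 0,"ay": 0,"az": 4.4,"claw": 0.5},{"tx": 0.0016,"ty": 0.0015,"tz": 0.01,"ax": 0,"ay": 0,"az": 0,"claw": 0.5},{"tx": 0,"ty": 0,"tz": 0.012,"ax": 0,"ay": 0,"az": 0,"claw": 0.5},{"tx": 0,"ty": 0,"tz": 0.012,"ax": 0,"ay": 0,"az": 0,"claw": 0.5},{"tx": 0,"ty": 0,"tz": 0.012,"ax": 0,"ay": 0,"az": 0,"claw": 0.5},{"tx": 0,"ty": 0,"tz": 0.012,"ax": 0,"ay": 0,"az": 0,"claw": 0.5},{"tx": 0,"ty": 0,"tz": 0,"ax": 0,"ay": 0,"az": 0,"claw": 0.7},{"tx": 0,"ty": 0,"tz": 0,"ax": 0,"ay": 0,"az": 0,"claw": 1},{"tx": 0,"ty": 0,"tz": 0,"ax": 0,"ay": 0,"az": 0,"claw": 1},{"tx": 0,"ty": 0,"tz": 0,"ax": 0,"ay": 0,"az": 0,"claw": 1}], squeeze=25)

```text
clock: 7.83
tcp_pos: [0.5822, -0.1297, 0.2498]
orientation: [-2.543, -1.844, 0.004]
contact_force: [5.5, -2.3, -24.4]
grip_width: 0.026
gripper_force: 26.1
```

```bash
python3 - <<'E'
from h import *
st()
E
```

```text
t 7.83 tcp [ 0.5822 -0.1297  0.2498] yaw 71.88 tilt [-0.0022 -0.0008] q [-0.28  0.59  0.53  1.9  -0.42  0.76  0.17] F [  5.5   -2.3  -24.42] M [-0.522 -1.156  0.037] gw 0.026 gf 26.1
```

>>> arm_command(plan=[{"tx": 0,"ty": 0,"tz": 0,"ax": 0,"ay": 0,"az": 0,"claw": 0.5},{"tx": 0,"ty": 0,"tz": 0,"ax": 0,"ay": 0,"az": 0,"claw": 0.5},{"tx": 0,"ty": 0,"tz": -0.005,"ax": 0,"ay": 0,"az": 0,"claw": 0.5},{"tx": 0,"ty": 0,"tz": -0.005,"ax": 0,"ay": 0,"az": 0,"claw": 0.5},{"tx": 0,"ty": 0,"tz": 0,"ax": 0,"ay": 0,"az": 0,"claw": 0.5},{"tx": 0,"ty": 0,"tz": 0,"ax": 0,"ay": 0,"az": 0,"claw": 1},{"tx": 0,"ty": 0,"tz": 0,"ax": 0,"ay": 0,"az": 0,"claw": 1},{"tx": 0,"ty": 0,"tz": 0,"ax": 0,"ay": 0,"az": 0,"claw": 1},{"tx": 0,"ty": 0,"tz": 0,"ax": 0,"ay": 0,"az": 0,"claw": 1},{"tx": 0,"ty": 0,"tz": 0,"ax": 0,"ay": 0,"az": 0,"claw": 1}], squeeze=25)

```text
clock: 8.67
tcp_pos: [0.5824, -0.1298, 0.262]
orientation: [-2.542, -1.842, 0.001]
contact_force: [-3.9, 1.7, 6.6]
grip_width: 0.0115
gripper_force: 25.2
```

```bash
python3 - <<'E'
from h import *
st(); save('wrist','w5')
E
```

```text
t 8.67 tcp [ 0.5824 -0.1298  0.262 ] yaw 71.86 tilt [-0.0015  0.0011] q [-0.29  0.58  0.54  1.89 -0.41  0.79  0.16] F [-3.86  1.65  6.63] M [ 0.274  0.772 -0.091] gw 0.0115 gf 25.2
```

>>> arm_command(plan=[{"tx": 0,"ty": -0.001,"tz": 0,"ax": 0,"ay": 0,"az": -3,"claw": 1},{"tx": 0,"ty": 0,"tz": 0,"ax": 0,"ay": 0,"az": -6,"claw": 1},{"tx": 0,"ty": 0,"tz": 0,"ax": 0,"ay": 0,"az": -6,"claw": 1},{"tx": 0,"ty": 0,"tz": 0,"ax": 0,"ay": 0,"az": -6,"claw": 1},{"tx": 0,"ty": 0,"tz": 0,"ax": 0,"ay": 0,"az": -6,"claw": 1},{"tx": 0,"ty": 0,"tz": 0,"ax": 0,"ay": 0,"az": -6,"claw": 1},{"tx": 0,"ty": 0,"tz": 0,"ax": 0,"ay": 0,"az": -6,"claw": 1},{"tx": 0,"ty": 0,"tz": 0,"ax": 0,"ay": 0,"az": -6,"claw": 1},{"tx": 0,"ty": 0,"tz": 0,"ax": 0,"ay": 0,"az": -5,"claw": 1},{"tx": 0,"ty": 0,"tz": 0,"ax": 0,"ay": 0,"az": 0,"claw": 1}], squeeze=25)

```text
clock: 9.55
tcp_pos: [0.5804, -0.1301, 0.2619]
orientation: [-1.519, -2.745, 0.002]
contact_force: [-8.0, 1.6, 11.0]
grip_width: 0.0118
gripper_force: 25.7
```

```bash
python3 - <<'E'
from h import *
st()
for c in ('top','side','wrist'):
    r.grab_frame(c); look(c,['jaw','tail_mark'],n=1)
E
```

```text
t 9.55 tcp [ 0.5804 -0.1301  0.2619] yaw 122.07 tilt [-0.0041  0.0011] q [-0.12  0.53  0.31  1.88 -0.23  0.76  0.88] F [-7.97  1.56 11.04] M [0.112 1.598 0.032] gw 0.0118 gf 25.7
top tip jaw 0.97 [ 0.6139 -0.0064  0.0127]
top tip tail_mark 0.79 [0.6303 0.0623 0.0155]
side tip jaw 0.94 [ 0.6122 -0.0107  0.0162]
side tip tail_mark 0.67 [0.6248 0.0631 0.0178]
wrist tip jaw 0.83 [ 0.6113 -0.0064  0.0182]
```

>>> arm_command(plan=[{"tx": 0.0008,"ty": -0.0012,"tz": -0.001,"ax": 0,"ay": 0,"az": -4,"claw": 1},{"tx": 0,"ty": 0,"tz": 0,"ax": 0,"ay": 0,"az": -5,"claw": 1},{"tx": 0,"ty": 0,"tz": 0,"ax": 0,"ay": 0,"az": -5,"claw": 1},{"tx": 0,"ty": 0,"tz": 0,"ax": 0,"ay": 0,"az": -5,"claw": 1},{"tx": 0,"ty": 0,"tz": 0,"ax": 0,"ay": 0,"az": -5,"claw": 1},{"tx": 0,"ty": 0,"tz": 0,"ax": 0,"ay": 0,"az": -5,"claw": 1},{"tx": 0,"ty": 0,"tz": 0,"ax": 0,"ay": 0,"az": -5,"claw": 1},{"tx": 0,"ty": 0,"tz": 0,"ax": 0,"ay": 0,"az": -5,"claw": 1},{"tx": 0,"ty": 0,"tz": 0,"ax": 0,"ay": 0,"az": -3,"claw": 1},{"tx": 0,"ty": 0,"tz": 0,"ax": 0,"ay": 0,"az": 0,"claw": 1}], squeeze=25)

```text
clock: 10.83
tcp_pos: [0.579, -0.1313, 0.262]
orientation: [-0.439, -3.107, 0.003]
contact_force: [-4.9, -4.2, 0.5]
grip_width: 0.0114
gripper_force: 26.3
```

```bash
python3 - <<'E'
from h import *
st()
for c in ('top','side'):
    r.grab_frame(c); look(c,['jaw'],n=1)
E
```

```text
t 10.83 tcp [ 0.579  -0.1313  0.262 ] yaw 163.9 tilt [-0.0037 -0.0013] q [ 0.02  0.52  0.12  1.88 -0.09  0.76  1.48] F [-4.85 -4.24  0.47] M [-0.782  0.825 -0.025] gw 0.0114 gf 26.3
top tip jaw 0.6 [ 0.6095 -0.0159  0.013 ]
side tip jaw 0.83 [ 0.61   -0.0218  0.0137]
```

>>> arm_command(plan=[{"tx": 0,"ty": 0,"tz": 0,"ax": 0,"ay": 0,"az": 0,"claw": 0.5},{"tx": 0,"ty": 0,"tz": 0,"ax": 0,"ay": 0,"az": 0,"claw": 0.5},{"tx": 0,"ty": 0,"tz": -0.03,"ax": 0,"ay": 0,"az": 0,"claw": 0.5},{"tx": 0,"ty": 0,"tz": -0.03,"ax": 0,"ay": 0,"az": 0,"claw": 0.5},{"tx": 0,"ty": 0,"tz": -0.03,"ax": 0,"ay": 0,"az": 7,"claw": 0},{"tx": 0,"ty": 0,"tz": -0.01,"ax": 0,"ay": 0,"az": 7,"claw": 0},{"tx": 0,"ty": 0,"tz": 0,"ax": 0,"ay": 0,"az": 7,"claw": 0},{"tx": 0,"ty": 0,"tz": 0,"ax": 0,"ay": 0,"az": 7,"claw": 0},{"tx": 0,"ty": 0,"tz": 0,"ax": 0,"ay": 0,"az": 7,"claw": 0},{"tx": 0,"ty": 0,"tz": 0,"ax": 0,"ay": 0,"az": 7,"claw": 0}])

```text
clock: 11.87
tcp_pos: [0.5808, -0.129, 0.363]
orientation: [1.533, 2.741, 0.001]
contact_force: [0.5, -0.2, -0.1]
grip_width: 0.0858
gripper_force: 0.0
```

>>> arm_command(plan=[{"tx": 0,"ty": 0,"tz": 0,"ax": 0,"ay": 0,"az": 7,"claw": 0},{"tx": 0,"ty": 0,"tz": 0,"ax": 0,"ay": 0,"az": 7,"claw": 0},{"tx": 0,"ty": 0,"tz": 0,"ax": 0,"ay": 0,"az": 7,"claw": 0},{"tx": 0,"ty": 0,"tz": 0,"ax": 0,"ay": 0,"az": 7,"claw": 0},{"tx": 0,"ty": 0,"tz": 0,"ax": 0,"ay": 0,"az": 7,"claw": 0},{"tx": 0,"ty": 0,"tz": 0,"ax": 0,"ay": 0,"az": 7,"claw": 0},{"tx": 0,"ty": 0,"tz": 0,"ax": 0,"ay": 0,"az": 6,"claw": 0},{"tx": 0.033,"ty": -0.019,"tz": 0,"ax": 0,"ay": 0,"az": 0,"claw": 0},{"tx": 0.033,"ty": -0.019,"tz": 0,"ax": 0,"ay": 0,"az": 0,"claw": 0},{"tx": 0.033,"ty": -0.019,"tz": 0,"ax": 0,"ay": 0,"az": 0,"claw": 0}])

```text
clock: 12.7
tcp_pos: [0.553, -0.0173, 0.3628]
orientation: [2.512, 1.886, 0.001]
contact_force: [0.5, -0.1, 0.5]
grip_width: 0.0852
gripper_force: 0.0
```

>>> arm_command(plan=[{"tx": 0.033,"ty": -0.019,"tz": 0,"ax": 0,"ay": 0,"az": 0,"claw": 0},{"tx": 0.033,"ty": -0.019,"tz": 0,"ax": 0,"ay": 0,"az": 0,"claw": 0},{"tx": 0.033,"ty": -0.019,"tz": 0,"ax": 0,"ay": 0,"az": 0,"claw": 0},{"tx": 0.033,"ty": -0.019,"tz": 0,"ax": 0,"ay": 0,"az": 0,"claw": 0},{"tx": 0.033,"ty": -0.019,"tz": 0,"ax": 0,"ay": 0,"az": 0,"claw": 0},{"tx": 0.033,"ty": -0.019,"tz": 0,"ax": 0,"ay": 0,"az": 0,"claw": 0},{"tx": 0.033,"ty": -0.019,"tz": 0,"ax": 0,"ay": 0,"az": 0,"claw": 0},{"tx": 0.033,"ty": -0.019,"tz": 0,"ax": 0,"ay": 0,"az": 0,"claw": 0},{"tx": 0.02,"ty": -0.019,"tz": 0,"ax": 0,"ay": 0,"az": 0,"claw": 0},{"tx": 0,"ty": 0,"tz": 0,"ax": 0,"ay": 0,"az": 0,"claw": 0}])

```text
clock: 13.53
tcp_pos: [0.4645, 0.3092, 0.3625]
orientation: [-2.498, -1.899, -0.002]
contact_force: [-0.7, 0.2, -0.6]
grip_width: 0.0855
gripper_force: 0.0
```

```bash
python3 - <<'E'
from h import *
st(); o=r.get_obs(); np.save('o6.npy',np.r_[o['tcp_pos'],o['orientation']]); save('wrist','w6'); look('wrist',['box_center'])
to([.47,.3135,.36],73.7)
E
```

```text
t 13.53 tcp [0.4645 0.3092 0.3625] yaw 74.46 tilt [-0.0013  0.0035] q [-0.99  0.34  0.36  1.9  -0.15  0.92 -0.82] F [-0.68  0.21 -0.64] M [ 0.018 -0.032 -0.009] gw 0.0855 gf 0.0
wrist tip box_center 0.95 [0.4484 0.1953 0.0241]
wrist tip box_center 0.91 [0.3532 0.3453 0.0205]
wrist tip box_center 0.62 [0.4742 0.3073 0.0196]
t 13.63 tcp [0.4671 0.3035 0.3627] yaw 74.08 tilt [-0.0001  0.0005] q [-0.99  0.34  0.37  1.9  -0.15  0.92 -0.82] F [ 1.13 -1.26 -0.2 ] M [-0.057 -0.026  0.071] gw 0.0855 gf 0.0
tool shift [0.0104 0.0001 0.0027] az 0.38
```

View pics/w6.png

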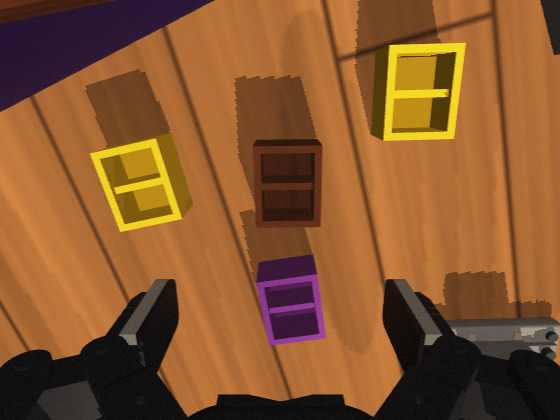

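The dark box rim is at (254,147), (321,147), (321,226), (256,226), well aligned with the gripper. The purple box is at (291,305), clear of the finger sides.

```bash
python3 - <<'E'
from h import *
x=np.load('o6.npy'); o={'tcp_pos':x[:3],'orientation':x[3:]}
C=np.array([ray('wrist',u,v,.042,o) for u,v in [(254,147),(321,147),(321,226),(256,226)]])
print(C.mean(0).round(4))
for i in range(4):
    d=C[(i+1)%4]-C[i]; print(np.hypot(*d[:2]).round(4), np.degrees(np.arctan2(d[1],d[0])).round(1))
c=C.mean(0); to([c[0],c[1],.22]); to([.472,.3115,.22])
E
```

```text
[0.4716 0.3135 0.042 ]
0.0539 -15.5
0.0679 -103.5
0.0561 164.5
0.0679 74.6
t 13.63 tcp [0.4671 0.3035 0.3627] yaw 74.08 tilt [-0.0001  0.0005] q [-0.99  0.34  0.37  1.9  -0.15  0.92 -0.82] F [ 1.13 -1.26 -0.2 ] M [-0.057 -0.026  0.071] gw 0.0855 gf 0.0
tool shift [0.0108 0.0016 0.1427] az None
t 13.63 tcp [0.4671 0.3035 0.3627] yaw 74.08 tilt [-0.0001  0.0005] q [-0.99  0.34  0.37  1.9  -0.15  0.92 -0.82] F [ 1.13 -1.26 -0.2 ] M [-0.057 -0.026  0.071] gw 0.0855 gf 0.0
tool shift [0.009  0.0026 0.1427] az None
```

>>> arm_command(plan=[{"tx": 0.005,"ty": 0.001,"tz": 0.02,"ax": 0,"ay": 0,"az": -1,"claw": 0},{"tx": 0.005,"ty": 0.001,"tz": 0.02,"ax": 0,"ay": 0,"az": 0,"claw": 0},{"tx": 0,"ty": 0,"tz": 0.03,"ax": 0,"ay": 0,"az": 0,"claw": 0},{"tx": 0,"ty": 0,"tz": 0.03,"ax": 0,"ay": 0,"az": 0,"claw": 0},{"tx": 0,"ty": 0,"tz": 0.03,"ax": 0,"ay": 0,"az": 0,"claw": 0},{"tx": 0,"ty": 0,"tz": 0.025,"ax": 0,"ay": 0,"az": 0,"claw": 0},{"tx": 0,"ty": 0,"tz": 0.015,"ax": 0,"ay": 0,"az": 0,"claw": 0},{"tx": 0,"ty": 0,"tz": 0.01,"ax": 0,"ay": 0,"az": 0,"claw": 0},{"tx": 0,"ty": 0,"tz": 0,"ax": 0,"ay": 0,"az": 0,"claw": 0},{"tx": 0,"ty": 0,"tz": 0,"ax": 0,"ay": 0,"az": 0,"claw": 0}])

```text
clock: 14.47
tcp_pos: [0.4732, 0.3102, 0.183]
orientation: [2.496, 1.908, 0.0]
contact_force: [0.3, 0.0, 0.6]
grip_width: 0.0852
gripper_force: 0.0
```

>>> arm_command(plan=[{"tx": 0,"ty": 0,"tz": 0,"ax": 0,"ay": 0,"az": 0,"claw": 0.25},{"tx": 0,"ty": 0,"tz": 0,"ax": 0,"ay": 0,"az": 0,"claw": 0.6},{"tx": 0,"ty": 0,"tz": 0,"ax": 0,"ay": 0,"az": 0,"claw": 0.6},{"tx": 0,"ty": 0,"tz": 0,"ax": 0,"ay": 0,"az": 0,"claw": 0.6},{"tx": 0,"ty": 0,"tz": 0,"ax": 0,"ay": 0,"az": 0,"claw": 0.6},{"tx": 0,"ty": 0,"tz": 0,"ax": 0,"ay": 0,"az": 0,"claw": 0.6},{"tx": 0,"ty": 0,"tz": 0,"ax": 0,"ay": 0,"az": 0,"claw": 0.6},{"tx": 0,"ty": 0,"tz": 0,"ax": 0,"ay": 0,"az": 0,"claw": 0.6},{"tx": 0,"ty": 0,"tz": 0,"ax": 0,"ay": 0,"az": 0,"claw": 0.6},{"tx": 0,"ty": 0,"tz": 0,"ax": 0,"ay": 0,"az": 0,"claw": 0.6}], squeeze=25)

```text
clock: 15.3
tcp_pos: [0.4729, 0.3112, 0.184]
orientation: [-2.494, -1.909, -0.003]
contact_force: [-0.9, -0.3, 6.4]
grip_width: 0.0556
gripper_force: 27.7
```

```bash
python3 - <<'E'
from h import *
st()
E
```

```text
t 15.3 tcp [0.4729 0.3112 0.184 ] yaw 74.87 tilt [0.0014 0.0015] q [-0.89  0.62  0.26  1.98 -0.28  0.58 -0.7 ] F [-0.85 -0.26  6.41] M [-0.083  0.312  0.046] gw 0.0556 gf 27.7
```

>>> arm_command(plan=[{"tx": 0,"ty": 0,"tz": -0.02,"ax": 0,"ay": 0,"az": 0,"claw": 0.6},{"tx": 0,"ty": 0,"tz": -0.035,"ax": 0,"ay": 0,"az": 0,"claw": 0.6},{"tx": 0,"ty": 0,"tz": -0.035,"ax": 0,"ay": 0,"az": 0,"claw": 0.6},{"tx": 0,"ty": 0,"tz": -0.035,"ax": 0,"ay": 0,"az": 0,"claw": 0.6},{"tx": -0.015,"ty": 0.013,"tz": 0,"ax": 0,"ay": 0,"az": 0,"claw": 0.6},{"tx": -0.025,"ty": 0.022,"tz": 0,"ax": 0,"ay": 0,"az": 0,"claw": 0.6},{"tx": -0.025,"ty": 0.022,"tz": 0,"ax": 0,"ay": 0,"az": 0,"claw": 0.6},{"tx": -0.025,"ty": 0.022,"tz": 0,"ax": 0,"ay": 0,"az": 0,"claw": 0.6},{"tx": -0.025,"ty": 0.022,"tz": 0,"ax": 0,"ay": 0,"az": 0,"claw": 0.6},{"tx": -0.025,"ty": 0.022,"tz": 0,"ax": 0,"ay": 0,"az": 0,"claw": 0.6}], squeeze=30)

```text
clock: 16.13
tcp_pos: [0.5549, 0.1421, 0.3081]
orientation: [-2.494, -1.91, -0.001]
contact_force: [-0.0, 0.5, -1.3]
grip_width: 0.0558
gripper_force: 34.4
```

>>> arm_command(plan=[{"tx": -0.025,"ty": 0.022,"tz": 0,"ax": 0,"ay": 0,"az": 0,"claw": 0.6},{"tx": -0.025,"ty": 0.022,"tz": 0,"ax": 0,"ay": 0,"az": 0,"claw": 0.6},{"tx": -0.025,"ty": 0.022,"tz": 0,"ax": 0,"ay": 0,"az": 0,"claw": 0.6},{"tx": -0.018,"ty": 0.016,"tz": 0,"ax": 0,"ay": 0,"az": 0,"claw": 0.6},{"tx": -0.009,"ty": 0.01,"tz": 0,"ax": 0,"ay": 0,"az": 0,"claw": 0.6},{"tx": 0,"ty": 0,"tz": 0.01,"ax": 0,"ay": 0,"az": -1.2,"claw": 0.6},{"tx": 0,"ty": 0,"tz": 0.02,"ax": 0,"ay": 0,"az": 0,"claw": 0.6},{"tx": 0,"ty": 0,"tz": 0.01,"ax": 0,"ay": 0,"az": 0,"claw": 0.6},{"tx": 0,"ty": 0,"tz": 0,"ax": 0,"ay": 0,"az": 0,"claw": 0.6},{"tx": 0,"ty": 0,"tz": 0,"ax": 0,"ay": 0,"az": 0,"claw": 0.6}])

```text
clock: 16.97
tcp_pos: [0.6162, 0.0226, 0.2668]
orientation: [-2.471, -1.937, 0.003]
contact_force: [1.2, -0.9, -1.4]
grip_width: 0.0555
gripper_force: 34.3
```

```bash
python3 - <<'E'
from h import *
to([.618,.022,.202],76.1)
save('wrist','w7')
for c in ('top','side','wrist'):
    if c!='wrist': r.grab_frame(c)
    look(c,['box_center','jaw','tail_mark'],n=2)
E
```

```text
t 16.97 tcp [0.6162 0.0226 0.2668] yaw 76.19 tilt [-0.0024  0.0004] q [-0.4   0.56  0.36  1.83 -0.27  0.8  -0.15] F [ 1.22 -0.88 -1.36] M [-0.014  0.036 -0.031] gw 0.0555 gf 34.3
tool shift [-0.0002  0.002   0.0648] az 0.09
top tip box_center 0.9 [0.5916 0.357  0.0188]
top tip box_center 0.75 [0.3499 0.3449 0.0215]
top tip tail_mark 0.67 [0.6332 0.0598 0.0173]
side tip box_center 0.86 [0.44   0.1973 0.0175]
side tip box_center 0.77 [0.3484 0.3473 0.0215]
side tip jaw 0.75 [ 0.6094 -0.0201  0.0155]
side tip tail_mark 0.9 [0.6245 0.0612 0.0195]
wrist tip box_center 0.63 [0.6187 0.0225 0.1056]
wrist tip tail_mark 0.65 [0.6296 0.06   0.02  ]
```

View pics/w7.png

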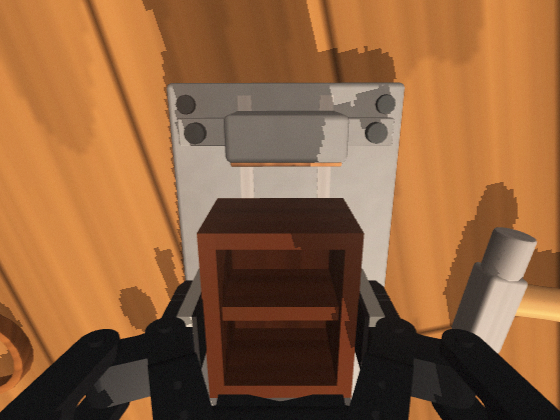

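The tail jaw's cork edge is at (231–341, 163). The box's far rim is at (200–362, 233) and its bottom far edge at (218–345, 198). The box is aligned and slightly left of centre.

```bash
python3 - <<'E'
from h import *
o={'tcp_pos':np.array([.6162,.0226,.2668]),'orientation':np.array([-2.471,-1.937,.003])}
M=R.from_rotvec(o['orientation'])
for n,u,v,z in [('cork',286,163.5,.057),('cork body L',227,161,.057),('R',347,161,.057),('rimL',199,233,.125),('rimR',362,233,.125),('botL',218,198,.083),('botR',345,198,.083),('bedL',170,88,.016),('bedR',403,88,.016)]:
    P=ray('wrist',u,v,z,o); print(n,P.round(4),M.inv().apply(P-o['tcp_pos']).round(4))
E
```

```text
cork [0.6296 0.0678 0.057 ] [0.0472 0.0028 0.2098]
cork body L [0.6011 0.0761 0.057 ] [ 0.0484 -0.0269  0.2099]
R [0.6597 0.0618 0.057 ] [0.0485 0.0334 0.2097]
rimL [0.5982 0.0651 0.125 ] [ 0.037  -0.0272  0.1419]
rimR [0.6509 0.0522 0.125 ] [0.0371 0.027  0.1417]
botL [0.5975 0.065  0.083 ] [ 0.0367 -0.0278  0.1839]
botR [0.6523 0.0516 0.083 ] [0.0368 0.0286 0.1837]
bedL [0.5732 0.119  0.016 ] [ 0.0835 -0.0641  0.2509]
bedR [0.7044 0.0868 0.016 ] [0.0835 0.071  0.2506]
```

>>> arm_command(plan=[{"tx": 0.002,"ty": 0.0017,"tz": 0,"ax": 0,"ay": 0,"az": 0,"claw": 0.6},{"tx": 0.002,"ty": 0.0016,"tz": 0,"ax": 0,"ay": 0,"az": 0,"claw": 0.6},{"tx": 0,"ty": 0,"tz": 0,"ax": 0,"ay": 0,"az": 0,"claw": 0.6},{"tx": 0,"ty": 0,"tz": 0.015,"ax": 0,"ay": 0,"az": 0,"claw": 0.6},{"tx": 0,"ty": 0,"tz": 0.02,"ax": 0,"ay": 0,"az": 0,"claw": 0.6},{"tx": 0,"ty": 0,"tz": 0.015,"ax": 0,"ay": 0,"az": 0,"claw": 0.6},{"tx": 0,"ty": 0,"tz": 0.01,"ax": 0,"ay": 0,"az": 0,"claw": 0.6},{"tx": 0,"ty": 0,"tz": 0.004,"ax": 0,"ay": 0,"az": 0,"claw": 0.6},{"tx": 0,"ty": 0,"tz": 0,"ax": 0,"ay": 0,"az": 0,"claw": 0.6},{"tx": 0,"ty": 0,"tz": 0,"ax": 0,"ay": 0,"az": 0,"claw": 0.6}])

```text
clock: 18.4
tcp_pos: [0.6214, 0.0241, 0.2041]
orientation: [2.474, 1.935, 0.001]
contact_force: [0.9, -0.1, -1.6]
grip_width: 0.0552
gripper_force: 34.4
```

```bash
python3 - <<'E'
from h import *
st()
E
```

```text
t 18.4 tcp [0.6214 0.0241 0.2041] yaw 76.06 tilt [0.0006 0.    ] q [-0.37  0.66  0.32  1.84 -0.31  0.69 -0.12] F [ 0.88 -0.11 -1.61] M [-0.012  0.011  0.008] gw 0.0552 gf 34.4
```

>>> arm_command(plan=[{"tx": 0,"ty": 0,"tz": 0.001,"ax": 0,"ay": 0,"az": 0,"claw": 0.6},{"tx": 0,"ty": 0,"tz": 0.001,"ax": 0,"ay": 0,"az": 0,"claw": 0.6},{"tx": 0,"ty": 0,"tz": 0.001,"ax": 0,"ay": 0,"az": 0,"claw": 0.6},{"tx": 0,"ty": 0,"tz": 0,"ax": 0,"ay": 0,"az": 0,"claw": 0.6},{"tx": 0,"ty": 0,"tz": 0,"ax": 0,"ay": 0,"az": 0,"claw": 0.3},{"tx": 0,"ty": 0,"tz": 0,"ax": 0,"ay": 0,"az": 0,"claw": 0.15},{"tx": 0,"ty": 0,"tz": 0,"ax": 0,"ay": 0,"az": 0,"claw": 0.1},{"tx": 0,"ty": 0,"tz": 0,"ax": 0,"ay": 0,"az": 0,"claw": 0.05},{"tx": 0,"ty": 0,"tz": -0.02,"ax": 0,"ay": 0,"az": 0,"claw": 0.05},{"tx": 0,"ty": 0,"tz": -0.04,"ax": 0,"ay": 0,"az": 0,"claw": 0.05}])

```text
clock: 19.23
tcp_pos: [0.619, 0.0245, 0.2571]
orientation: [-2.471, -1.933, 0.012]
contact_force: [0.4, -0.1, -0.7]
grip_width: 0.0812
gripper_force: 0.0
```

>>> arm_command(plan=[{"tx": 0,"ty": 0,"tz": -0.035,"ax": 0,"ay": 0,"az": 0,"claw": 0.05},{"tx": -0.01,"ty": 0,"tz": -0.035,"ax": 0,"ay": 0,"az": 0,"claw": 0.3},{"tx": -0.02,"ty": 0,"tz": -0.03,"ax": 0,"ay": 0,"az": 0,"claw": 0.6},{"tx": -0.02,"ty": 0,"tz": 0,"ax": 0,"ay": 0,"az": 0,"claw": 1},{"tx": -0.02,"ty": 0,"tz": 0,"ax": 0,"ay": 0,"az": 0,"claw": 1},{"tx": -0.02,"ty": 0,"tz": 0,"ax": 0,"ay": 0,"az": 0,"claw": 1},{"tx": -0.02,"ty": 0,"tz": 0,"ax": 0,"ay": 0,"az": 0,"claw": 1},{"tx": -0.02,"ty": 0,"tz": 0,"ax": 0,"ay": 0,"az": 0,"claw": 1},{"tx": -0.02,"ty": 0,"tz": 0,"ax": 0,"ay": 0,"az": 0,"claw": 1},{"tx": 0,"ty": 0,"tz": 0,"ax": 0,"ay": 0,"az": 0,"claw": 1}])

```text
clock: 20.07
tcp_pos: [0.5834, -0.1264, 0.3612]
orientation: [2.479, 1.926, -0.002]
contact_force: [0.2, -0.8, 0.3]
grip_width: -0.0004
gripper_force: 0.0
```

```bash
python3 - <<'E'
from h import *
o,M=st(); np.save('o8.npy',np.r_[o['tcp_pos'],o['orientation']]); save('wrist','w8'); look('wrist',['box_center','pawl_ball','pawl_pivot','knob_grip'],n=1)
for c in ('side','top'): r.grab_frame(c); look(c,['pawl_ball'],n=1)
st()
E
```

```text
t 20.07 tcp [ 0.5834 -0.1264  0.3612] yaw 75.69 tilt [-0.     -0.0024] q [-0.23  0.42  0.45  1.82 -0.21  0.95  0.05] F [ 0.17 -0.83  0.29] M [-0.016  0.092 -0.049] gw -0.0004 gf 0.0
wrist tip pawl_ball 0.62 [ 0.5017 -0.1786  0.1187]
wrist tip pawl_pivot 0.74 [ 0.5065 -0.1608  0.0739]
wrist tip knob_grip 0.97 [ 0.5824 -0.1219  0.0919]
side tip pawl_ball 0.77 [ 0.4953 -0.1878  0.1179]
top tip pawl_ball 0.49 [ 0.499  -0.1902  0.1202]
t 20.52 tcp [ 0.5852 -0.1205  0.3606] yaw 76.14 tilt [-0.      0.0002] q [-0.24  0.42  0.44  1.81 -0.21  0.95  0.05] F [0.46 0.35 0.65] M [ 0.034 -0.017 -0.015] gw 0.0003 gf 0.0
```

View pics/w8.png

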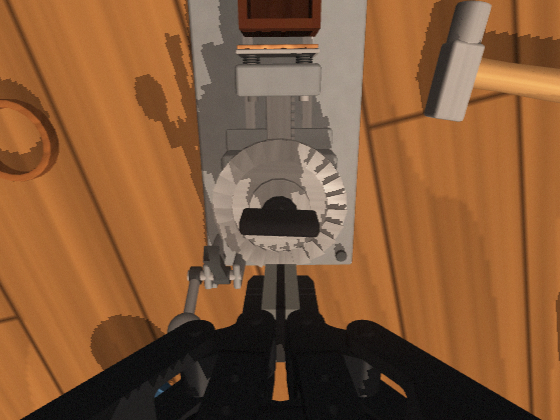

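The box stands upright and square between the jaws, its rim at (238–320, 33), with the pad at (238–318, 47) still clear. The pawl lever lies off to the lower left at (190,300). Next I'll drop the pawl.

>>> arm_command(plan=[{"tx": -0.026,"ty": -0.0135,"tz": 0,"ax": 0,"ay": 0,"az": 0,"claw": 1},{"tx": -0.026,"ty": -0.0135,"tz": 0,"ax": 0,"ay": 0,"az": 0,"claw": 1},{"tx": -0.026,"ty": -0.0135,"tz": 0,"ax": 0,"ay": 0,"az": 0,"claw": 1},{"tx": -0.026,"ty": -0.0135,"tz": 0,"ax": 0,"ay": 0,"az": 0,"claw": 1},{"tx": -0.024,"ty": -0.0135,"tz": 0,"ax": 0,"ay": 0,"az": 0,"claw": 1},{"tx": 0,"ty": 0,"tz": 0,"ax": 0,"ay": 0,"az": 0,"claw": 1},{"tx": 0,"ty": 0,"tz": 0.03,"ax": 0,"ay": 0,"az": 0,"claw": 1},{"tx": 0,"ty": 0,"tz": 0.03,"ax": 0,"ay": 0,"az": 0,"claw": 1},{"tx": 0,"ty": 0,"tz": 0.028,"ax": 0,"ay": 0,"az": 0,"claw": 1},{"tx": 0,"ty": 0,"tz": 0,"ax": 0,"ay": 0,"az": 0,"claw": 1}])

```text
clock: 21.35
tcp_pos: [0.487, -0.2278, 0.2683]
orientation: [-2.468, -1.933, 0.007]
contact_force: [-1.0, 1.4, -0.8]
grip_width: -0.0
gripper_force: 0.0
```

>>> arm_command(plan=[{"tx": 0.01,"ty": 0,"tz": 0,"ax": 0,"ay": 0,"az": 0,"claw": 1},{"tx": 0.006,"ty": 0,"tz": 0,"ax": 0,"ay": 0,"az": 0,"claw": 1},{"tx": 0.006,"ty": 0,"tz": 0,"ax": 0,"ay": 0,"az": 0,"claw": 1},{"tx": 0.006,"ty": 0,"tz": 0,"ax": 0,"ay": 0,"az": 0,"claw": 1},{"tx": 0.006,"ty": 0,"tz": 0,"ax": 0,"ay": 0,"az": 0,"claw": 1},{"tx": 0.006,"ty": 0,"tz": 0,"ax": 0,"ay": 0,"az": 0,"claw": 1},{"tx": 0.006,"ty": 0,"tz": 0,"ax": 0,"ay": 0,"az": 0,"claw": 1},{"tx": 0.006,"ty": 0,"tz": 0,"ax": 0,"ay": 0,"az": 0,"claw": 1},{"tx": 0,"ty": 0,"tz": 0,"ax": 0,"ay": 0,"az": 0,"claw": 1},{"tx": 0,"ty": 0,"tz": 0,"ax": 0,"ay": 0,"az": 0,"claw": 1}])

```text
clock: 22.18
tcp_pos: [0.5012, -0.1784, 0.2726]
orientation: [-2.474, -1.937, 0.0]
contact_force: [-0.1, -0.9, -0.2]
grip_width: 0.0003
gripper_force: 0.0
```

```bash
python3 - <<'E'
from h import *
st()
for c in ('side','top'): r.grab_frame(c); look(c,['pawl_ball'],n=2)
to([.579,-.132,.33],164)
E
```

```text
t 22.18 tcp [ 0.5012 -0.1784  0.2726] yaw 76.12 tilt [-0.0001  0.0001] q [-0.12  0.44  0.43  2.03 -0.27  0.72  0.24] F [-0.11 -0.9  -0.19] M [ 0.007 -0.02  -0.036] gw 0.0003 gf 0.0
side tip pawl_ball 0.49 [ 0.5055 -0.1633  0.0763]
top tip pawl_ball 0.73 [ 0.5101 -0.1483  0.1195]
t 22.38 tcp [ 0.5009 -0.1793  0.2727] yaw 76.02 tilt [-0.0001 -0.0002] q [-0.11  0.44  0.43  2.03 -0.27  0.72  0.24] F [-0.86  0.7  -0.29] M [-0.038  0.036 -0.003] gw -0.0001 gf 0.0
tool shift [ 0.0648  0.0643 -0.0574] az -87.98
```

>>> arm_command(plan=[{"tx": -0.005,"ty": 0,"tz": -0.03,"ax": 0,"ay": 0,"az": 0,"claw": 1},{"tx": 0,"ty": 0,"tz": -0.03,"ax": 0,"ay": 0,"az": 0,"claw": 1},{"tx": 0,"ty": 0,"tz": 0,"ax": 0,"ay": 0,"az": -7,"claw": 1},{"tx": 0,"ty": 0,"tz": 0,"ax": 0,"ay": 0,"az": -7,"claw": 1},{"tx": 0,"ty": 0,"tz": 0,"ax": 0,"ay": 0,"az": -7,"claw": 1},{"tx": 0,"ty": 0,"tz": 0,"ax": 0,"ay": 0,"az": -7,"claw": 1},{"tx": 0,"ty": 0,"tz": 0,"ax": 0,"ay": 0,"az": -7,"claw": 1},{"tx": 0,"ty": 0,"tz": 0,"ax": 0,"ay": 0,"az": -7,"claw": 1},{"tx": 0,"ty": 0,"tz": 0,"ax": 0,"ay": 0,"az": -7,"claw": 1},{"tx": 0,"ty": 0,"tz": 0,"ax": 0,"ay": 0,"az": -7,"claw": 1}])

```text
clock: 23.22
tcp_pos: [0.4997, -0.1842, 0.3327]
orientation: [-1.269, -2.874, 0.0]
contact_force: [-0.8, -1.2, 0.7]
grip_width: -0.0002
gripper_force: 0.0
```

>>> arm_command(plan=[{"tx": 0,"ty": 0,"tz": 0,"ax": 0,"ay": 0,"az": -6.4,"claw": 1},{"tx": 0,"ty": 0,"tz": 0,"ax": 0,"ay": 0,"az": -6.4,"claw": 1},{"tx": 0,"ty": 0,"tz": 0,"ax": 0,"ay": 0,"az": -6.4,"claw": 1},{"tx": 0,"ty": 0,"tz": 0,"ax": 0,"ay": 0,"az": -6.4,"claw": 1},{"tx": 0,"ty": 0,"tz": 0,"ax": 0,"ay": 0,"az": -6.4,"claw": 1},{"tx": -0.016,"ty": 0.018,"tz": 0,"ax": 0,"ay": 0,"az": 0,"claw": 0.5},{"tx": -0.016,"ty": 0.018,"tz": 0,"ax": 0,"ay": 0,"az": 0,"claw": 0.5},{"tx": -0.016,"ty": 0.018,"tz": 0,"ax": 0,"ay": 0,"az": 0,"claw": 0.5},{"tx": -0.015,"ty": 0.018,"tz": 0,"ax": 0,"ay": 0,"az": 0,"claw": 0.5},{"tx": 0,"ty": 0,"tz": 0,"ax": 0,"ay": 0,"az": 0,"claw": 0.5}])

```text
clock: 24.05
tcp_pos: [0.5836, -0.1283, 0.3327]
orientation: [0.428, 3.11, 0.003]
contact_force: [-0.1, 0.9, 1.0]
grip_width: 0.0429
gripper_force: 0.0
```

```bash
python3 - <<'E'
from h import *
for c in ('side','top','wrist'): r.grab_frame(c); look(c,['pawl_ball','knob_grip'],n=1)
to([.579,-.132,.261],164)
E
```

```text
side tip pawl_ball 0.65 [ 0.5046 -0.1453  0.1167]
side tip knob_grip 0.82 [ 0.5813 -0.1325  0.0942]
top tip pawl_ball 0.69 [ 0.508  -0.1479  0.12  ]
top tip knob_grip 0.87 [ 0.5796 -0.1339  0.095 ]
wrist tip pawl_ball 0.96 [ 0.5088 -0.1432  0.1168]
wrist tip knob_grip 0.61 [ 0.5813 -0.1307  0.0914]
t 24.5 tcp [ 0.5797 -0.1325  0.3328] yaw 164.0 tilt [-0.0001 -0.0001] q [ 0.03  0.42  0.12  1.83 -0.06  0.89  1.47] F [-0.25  0.34  0.3 ] M [ 0.025 -0.024 -0.006] gw 0.0426 gf 0.0
tool shift [0.0008 0.0003 0.0718] az -0.0
```

>>> arm_command(plan=[{"tx": 0,"ty": 0,"tz": 0.02,"ax": 0,"ay": 0,"az": 0,"claw": 0.5},{"tx": 0,"ty": 0,"tz": 0.02,"ax": 0,"ay": 0,"az": 0,"claw": 0.5},{"tx": 0,"ty": 0,"tz": 0.015,"ax": 0,"ay": 0,"az": 0,"claw": 0.5},{"tx": 0,"ty": 0,"tz": 0.0155,"ax": 0,"ay": 0,"az": 0,"claw": 0.5},{"tx": 0,"ty": 0,"tz": 0,"ax": 0,"ay": 0,"az": 0,"claw": 0.5},{"tx": 0,"ty": 0,"tz": 0,"ax": 0,"ay": 0,"az": 0,"claw": 1},{"tx": 0,"ty": 0,"tz": 0,"ax": 0,"ay": 0,"az": 0,"claw": 1},{"tx": 0,"ty": 0,"tz": 0,"ax": 0,"ay": 0,"az": 0,"claw": 1},{"tx": 0,"ty": 0,"tz": 0,"ax": 0,"ay": 0,"az": 0,"claw": 1},{"tx": 0,"ty": 0,"tz": 0,"ax": 0,"ay": 0,"az": 0,"claw": 1}], squeeze=40)

```text
clock: 25.33
tcp_pos: [0.5806, -0.1322, 0.2635]
orientation: [0.436, 3.109, -0.0]
contact_force: [-1.7, -1.6, 5.5]
grip_width: 0.0115
gripper_force: 41.8
```

```bash
python3 - <<'E'
from h import *
st()
E
```

```text
t 25.33 tcp [ 0.5806 -0.1322  0.2635] yaw 164.04 tilt [ 0.0019 -0.0005] q [ 0.04  0.51  0.11  1.87 -0.08  0.76  1.48] F [-1.66 -1.6   5.47] M [-0.131  0.292  0.028] gw 0.0115 gf 41.8
```

>>> arm_command(plan=[{"tx": 0,"ty": 0,"tz": 0,"ax": 0,"ay": 0,"az": 3,"claw": 1},{"tx": 0,"ty": 0,"tz": 0,"ax": 0,"ay": 0,"az": 6,"claw": 1},{"tx": 0,"ty": 0,"tz": 0,"ax": 0,"ay": 0,"az": 6,"claw": 1},{"tx": 0,"ty": 0,"tz": 0,"ax": 0,"ay": 0,"az": 6,"claw": 1},{"tx": 0,"ty": 0,"tz": 0,"ax": 0,"ay": 0,"az": 6,"claw": 1},{"tx": 0,"ty": 0,"tz": 0,"ax": 0,"ay": 0,"az": 6,"claw": 1},{"tx": 0,"ty": 0,"tz": 0,"ax": 0,"ay": 0,"az": 6,"claw": 1},{"tx": 0,"ty": 0,"tz": 0,"ax": 0,"ay": 0,"az": 6,"claw": 1},{"tx": 0,"ty": 0,"tz": 0,"ax": 0,"ay": 0,"az": 5,"claw": 1},{"tx": 0,"ty": 0,"tz": 0,"ax": 0,"ay": 0,"az": 0,"claw": 1}])

```text
clock: 26.17
tcp_pos: [0.5807, -0.1321, 0.2635]
orientation: [1.715, 2.63, 0.001]
contact_force: [-2.1, -2.2, 6.6]
grip_width: 0.0113
gripper_force: 42.0
```

```bash
python3 - <<'E'
from h import *
st(); z=[]
for c in ('side','top','side','top','side'):
    r.grab_frame(c); look(c,['jaw','tail_mark'],n=1); z.append(r.get_obs()['moment'][2])
print(np.round(z,3))
E
```

```text
t 26.17 tcp [ 0.5807 -0.1321  0.2635] yaw 113.8 tilt [ 0.0019 -0.0006] q [-0.13  0.53  0.33  1.89 -0.24  0.76  0.75] F [-2.08 -2.15  6.63] M [-0.198  0.316 -0.016] gw 0.0113 gf 42.0
side tip jaw 0.78 [ 0.6145 -0.0084  0.017 ]
side tip tail_mark 0.89 [0.6274 0.0623 0.0186]
top tip jaw 0.82 [ 0.6147 -0.0021  0.0143]
top tip tail_mark 0.84 [0.6319 0.0633 0.0132]
side tip jaw 0.95 [ 0.6157 -0.0056  0.0157]
side tip tail_mark 0.84 [0.6276 0.0596 0.0209]
top tip jaw 0.66 [ 0.6107 -0.0025  0.0137]
top tip tail_mark 0.97 [0.6316 0.0637 0.0174]
side tip jaw 0.82 [ 0.6154 -0.0107  0.0133]
side tip tail_mark 0.96 [0.627  0.0624 0.0218]
[-0.014 -0.029 -0.044  0.029 -0.024]
```

>>> arm_command(plan=[{"tx": 0,"ty": 0,"tz": 0,"ax": 0,"ay": 0,"az": 2,"claw": 1},{"tx": 0,"ty": 0,"tz": 0,"ax": 0,"ay": 0,"az": 2,"claw": 1},{"tx": 0,"ty": 0,"tz": 0,"ax": 0,"ay": 0,"az": 2,"claw": 1},{"tx": 0,"ty": 0,"tz": 0,"ax": 0,"ay": 0,"az": 2,"claw": 1},{"tx": 0,"ty": 0,"tz": 0,"ax": 0,"ay": 0,"az": 2,"claw": 1},{"tx": 0,"ty": 0,"tz": 0,"ax": 0,"ay": 0,"az": 2,"claw": 1},{"tx": 0,"ty": 0,"tz": 0,"ax": 0,"ay": 0,"az": 2,"claw": 1},{"tx": 0,"ty": 0,"tz": 0,"ax": 0,"ay": 0,"az": 2,"claw": 1},{"tx": 0,"ty": 0,"tz": 0,"ax": 0,"ay": 0,"az": 0,"claw": 1},{"tx": 0,"ty": 0,"tz": 0,"ax": 0,"ay": 0,"az": 0,"claw": 1}])

```text
clock: 27.75
tcp_pos: [0.5808, -0.1321, 0.2635]
orientation: [2.059, 2.371, 0.002]
contact_force: [-1.4, -0.6, 6.5]
grip_width: 0.0112
gripper_force: 42.0
```

```bash
cat >> h.py <<'E'
def mz(n=8):
    z=[];y=[]
    for i in range(n):
        r.grab_frame('side' if i%2 else 'top'); o=r.get_obs(); z.append(o['moment'][2]); M=R.from_rotvec(o['orientation']).as_matrix(); y.append(np.degrees(np.arctan2(M[1,0],M[0,0])))
    print('Mz',np.mean(z).round(4),'+-',(np.std(z)/n**.5).round(4),'yaw',np.mean(y).round(2))
E
python3 - <<'E'
from h import *
mz(); st(); save('wrist','w9')
for c in ('side','top'): look(c,['jaw'],n=1)
E
```

```text
Mz 0.0365 +- 0.0088 yaw 98.06
t 28.15 tcp [ 0.5808 -0.1322  0.2635] yaw 98.06 tilt [ 0.0023 -0.0002] q [-0.18  0.54  0.41  1.89 -0.3   0.77  0.53] F [-0.44 -0.22  7.03] M [-0.153  0.294  0.03 ] gw 0.011 gf 42.0
side tip jaw 0.65 [ 0.6126 -0.004   0.0168]
top tip jaw 0.82 [0.612  0.0012 0.0142]
```

View pics/w9.png

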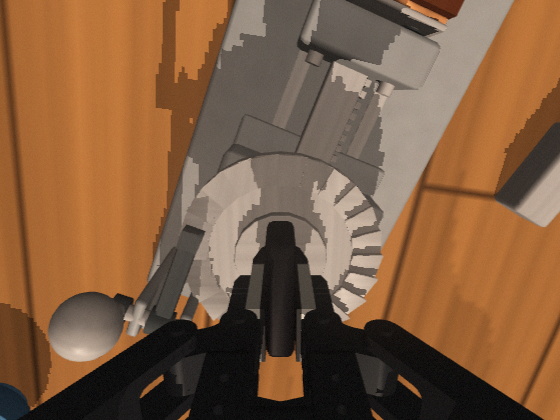

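The bar is gripped squarely between the fingers, and the ball at (88,326) shows the pawl in. The pad at (400,8) is just reaching the box at the top edge. That was my last picture, so I'll carry on by torque.

>>> arm_command(plan=[{"tx": 0,"ty": 0,"tz": 0,"ax": 0,"ay": 0,"az": 2,"claw": 1},{"tx": 0,"ty": 0,"tz": 0,"ax": 0,"ay": 0,"az": 2,"claw": 1},{"tx": 0,"ty": 0,"tz": 0,"ax": 0,"ay": 0,"az": 2,"claw": 1},{"tx": 0,"ty": 0,"tz": 0,"ax": 0,"ay": 0,"az": 2,"claw": 1},{"tx": 0,"ty": 0,"tz": 0,"ax": 0,"ay": 0,"az": 0,"claw": 1},{"tx": 0,"ty": 0,"tz": 0,"ax": 0,"ay": 0,"az": 0,"claw": 1},{"tx": 0,"ty": 0,"tz": 0,"ax": 0,"ay": 0,"az": 0,"claw": 1},{"tx": 0,"ty": 0,"tz": 0,"ax": 0,"ay": 0,"az": 0,"claw": 1},{"tx": 0,"ty": 0,"tz": 0,"ax": 0,"ay": 0,"az": 0,"claw": 1},{"tx": 0,"ty": 0,"tz": 0,"ax": 0,"ay": 0,"az": 0,"claw": 1}])

```text
clock: 29.13
tcp_pos: [0.5808, -0.1321, 0.2635]
orientation: [2.219, 2.222, 0.002]
contact_force: [-0.4, -0.6, 6.5]
grip_width: 0.0112
gripper_force: 42.1
```

```bash
python3 - <<'E'
from h import *
mz(6)
E
```

```text
Mz 0.1309 +- 0.0118 yaw 90.08
```

>>> arm_command(plan=[{"tx": 0,"ty": 0,"tz": 0,"ax": 0,"ay": 0,"az": 2,"claw": 1},{"tx": 0,"ty": 0,"tz": 0,"ax": 0,"ay": 0,"az": 2,"claw": 1},{"tx": 0,"ty": 0,"tz": 0,"ax": 0,"ay": 0,"az": 0,"claw": 1},{"tx": 0,"ty": 0,"tz": 0,"ax": 0,"ay": 0,"az": 0,"claw": 1},{"tx": 0,"ty": 0,"tz": 0,"ax": 0,"ay": 0,"az": 0,"claw": 1},{"tx": 0,"ty": 0,"tz": 0,"ax": 0,"ay": 0,"az": 0,"claw": 1},{"tx": 0,"ty": 0,"tz": 0,"ax": 0,"ay": 0,"az": 0,"claw": 1},{"tx": 0,"ty": 0,"tz": 0,"ax": 0,"ay": 0,"az": 0,"claw": 1},{"tx": 0,"ty": 0,"tz": 0,"ax": 0,"ay": 0,"az": 0,"claw": 1},{"tx": 0,"ty": 0,"tz": 0,"ax": 0,"ay": 0,"az": 0,"claw": 1}])

```text
clock: 30.27
tcp_pos: [0.5808, -0.1321, 0.2635]
orientation: [2.295, 2.143, 0.002]
contact_force: [-1.7, -0.9, 6.7]
grip_width: 0.0112
gripper_force: 42.0
```

```bash
python3 - <<'E'
from h import *
mz(6)
E
```

```text
Mz 0.1395 +- 0.0139 yaw 86.08
```

>>> arm_command(plan=[{"tx": 0,"ty": 0,"tz": 0,"ax": 0,"ay": 0,"az": 2,"claw": 1},{"tx": 0,"ty": 0,"tz": 0,"ax": 0,"ay": 0,"az": 2,"claw": 1},{"tx": 0,"ty": 0,"tz": 0,"ax": 0,"ay": 0,"az": 0,"claw": 1},{"tx": 0,"ty": 0,"tz": 0,"ax": 0,"ay": 0,"az": 0,"claw": 1},{"tx": 0,"ty": 0,"tz": 0,"ax": 0,"ay": 0,"az": 0,"claw": 1},{"tx": 0,"ty": 0,"tz": 0,"ax": 0,"ay": 0,"az": 0,"claw": 1},{"tx": 0,"ty": 0,"tz": 0,"ax": 0,"ay": 0,"az": 0,"claw": 1},{"tx": 0,"ty": 0,"tz": 0,"ax": 0,"ay": 0,"az": 0,"claw": 1},{"tx": 0,"ty": 0,"tz": 0,"ax": 0,"ay": 0,"az": 0,"claw": 1},{"tx": 0,"ty": 0,"tz": 0,"ax": 0,"ay": 0,"az": 0,"claw": 1}])

```text
clock: 31.4
tcp_pos: [0.5808, -0.1321, 0.2635]
orientation: [2.368, 2.062, 0.002]
contact_force: [-1.2, 0.1, 6.5]
grip_width: 0.0108
gripper_force: 42.1
```

```bash
python3 - <<'E'
from h import *
mz(12)
E
```

```text
Mz 0.1938 +- 0.0065 yaw 82.09
```

>>> arm_command(plan=[{"tx": 0,"ty": 0,"tz": 0,"ax": 0,"ay": 0,"az": 0,"claw": 0.5},{"tx": 0,"ty": 0,"tz": 0,"ax": 0,"ay": 0,"az": 0,"claw": 0.5},{"tx": 0,"ty": 0,"tz": 0,"ax": 0,"ay": 0,"az": 0,"claw": 0.5},{"tx": 0,"ty": 0,"tz": -0.02,"ax": 0,"ay": 0,"az": 0,"claw": 0.5},{"tx": 0,"ty": 0,"tz": -0.02,"ax": 0,"ay": 0,"az": 0,"claw": 0.5},{"tx": 0,"ty": 0,"tz": -0.02,"ax": 0,"ay": 0,"az": 0,"claw": 0.5},{"tx": 0,"ty": 0,"tz": -0.02,"ax": 0,"ay": 0,"az": 0,"claw": 0.5},{"tx": 0,"ty": 0,"tz": 0,"ax": 0,"ay": 0,"az": 0,"claw": 0.5},{"tx": 0,"ty": 0,"tz": 0,"ax": 0,"ay": 0,"az": 0,"claw": 0.5},{"tx": 0,"ty": 0,"tz": 0,"ax": 0,"ay": 0,"az": 0,"claw": 0.5}])

```text
clock: 32.83
tcp_pos: [0.58, -0.1315, 0.3415]
orientation: [-2.369, -2.062, 0.001]
contact_force: [-0.6, -0.7, -0.5]
grip_width: 0.0429
gripper_force: 0.0
```

```bash
cat >> h.py <<'E'
def bar():
    "bar yaw from the wrist picture: dark top face within 24 mm of the axis"
    o,M=st(); f=r.grab_frame('wrist'); g=cv2.cvtColor(f,cv2.COLOR_RGB2GRAY)
    m=np.zeros(g.shape,np.uint8); K=np.array([.580,-.131,.108]); c=pix('wrist',K,o); t=pix('wrist',K+[0.03,0,0],o)
    cv2.circle(m,tuple(np.int32(c)),int(np.hypot(t[0]-c[0],t[1]-c[1])),1,-1)
    for th in (45,55,65):
        v,u=np.nonzero((g<th)&(m>0)); P=np.array([ray('wrist',a,b,.108,o)[:2] for a,b in zip(u[::4],v[::4])])
        n,l,s,_=cv2.connectedComponentsWithStats(((g<th)&(m>0)).astype(np.uint8)); k=1+np.argmax(s[1:,4])
        v,u=np.nonzero(l==k); P=np.array([ray('wrist',a,b,.108,o)[:2] for a,b in zip(u[::4],v[::4])])
        W,V=np.linalg.eigh(np.cov(P.T)); a=V[:,1]; print(th,len(u),P.mean(0).round(4),np.degrees(np.arctan2(a[1],a[0]))%180,(W**.5*3.46).round(4))
E
python3 - <<'E'
from h import *
bar()
for c in ('side','top'): r.grab_frame(c); look(c,['jaw','pawl_ball'],n=1)
cv2.imwrite('pics/x.png',r.grab_frame('wrist')[:,:,::-1])
E
```

```text
t 32.83 tcp [ 0.58   -0.1315  0.3415] yaw 82.08 tilt [-0.0009  0.0005] q [-0.29  0.45  0.54  1.84 -0.29  0.92  0.24] F [-0.56 -0.66 -0.53] M [0.072 0.048 0.004] gw 0.0429 gf 0.0Traceback (most recent call last):
  File "<stdin>", line 2, in <module>
  File "h.py", line 54, in bar
    v,u=np.nonzero(l==k); P=np.array([ray('wrist',a,b,.108,o)[:2] for a,b in zip(u[::4],v[::4])])
                                      ~~~^^^^^^^^^^^^^^^^^^^^
  File "h.py", line 39, in ray
    m=r.camera_model(cam); a=w(cam,[0,0,0],o); b=w(cam,[(u-m['cx'])/m['fx'],-(v-m['cy'])/m['fy'],-1],o)
                                                 ~^^^^^^^^^^^^^^^^^^^^^^^^^^^^^^^^^^^^^^^^^^^^^^^^^^^^^
  File "h.py", line 5, in w
    m=r.camera_model(cam); p=np.array(p)
ValueError: time passes only in moves, steps and waits
```

```bash
python3 - <<'E'
s=open('h.py').read(); i=s.index('def bar')
open('h.py','w').write(s[:i]+'''def bar():
    "bar yaw from the wrist picture: dark pixels near the axis, taken at z = 0.108"
    o,M=st(); f=r.grab_frame('wrist'); g=cv2.cvtColor(f,cv2.COLOR_RGB2GRAY)
    q=np.float32([[100,100],[460,100],[460,350],[100,350]])
    H=cv2.getPerspectiveTransform(q,np.float32([ray('wrist',u,v,.108,o)[:2]*1000 for u,v in q]))
    yy,xx=np.mgrid[:420,:560]; W=cv2.perspectiveTransform(np.float32(np.dstack([xx,yy]).reshape(1,-1,2)),H).reshape(420,560,2)
    near=np.hypot(W[...,0]-580,W[...,1]+131)<33
    for th in (40,50,60):
        n,l,s,_=cv2.connectedComponentsWithStats(((g<th)&near).astype(np.uint8)); k=1+np.argmax(s[1:,4])
        P=W[l==k]; (c,d,a)=cv2.minAreaRect(P); e,V=np.linalg.eigh(np.cov(P.T)); v=V[:,1]
        print(th,len(P),np.round(c,1),np.round(d,1),a,'pca',(np.degrees(np.arctan2(v[1],v[0]))%180).round(1))
''')
E
python3 - <<'E'
from h import *
bar()
for c in ('side','top'): r.grab_frame(c); look(c,['jaw','pawl_ball'],n=1)
E
```

```text
t 32.88 tcp [ 0.5798 -0.1315  0.3411] yaw 82.08 tilt [-0.0017  0.0004] q [-0.29  0.46  0.54  1.84 -0.29  0.92  0.24] F [-0.31 -1.62 -0.81] M [0.016 0.018 0.064] gw 0.0424 gf 0.0
40 2060 [ 581.5 -127.9] [57.4 22.8] 81.2813949584961 pca 90.5
50 2195 [ 581.4 -127.9] [57.6 23.3] 83.2016830444336 pca 90.4
60 2235 [ 581.3 -128.2] [58.3 23.3] 83.2016830444336 pca 90.4
side tip jaw 0.85 [ 0.6168 -0.0016  0.014 ]
side tip pawl_ball 0.58 [ 0.5052 -0.1466  0.1138]
top tip jaw 0.57 [ 0.6173 -0.0011  0.0121]
top tip pawl_ball 0.7 [ 0.51   -0.1445  0.1185]
```

```bash
cat >> h.py <<'E'
def ends(img,o):
    g=cv2.cvtColor(img,cv2.COLOR_RGB2GRAY); q=np.float32([[100,100],[460,100],[460,350],[100,350]])
    H=cv2.getPerspectiveTransform(q,np.float32([ray('wrist',u,v,.108,o)[:2]*1000 for u,v in q]))
    yy,xx=np.mgrid[:420,:560]; W=cv2.perspectiveTransform(np.float32(np.dstack([xx,yy]).reshape(1,-1,2)),H).reshape(420,560,2)
    near=np.hypot(W[...,0]-580.5,W[...,1]+130)<33
    n,l,s,_=cv2.connectedComponentsWithStats(((g<50)&near).astype(np.uint8)); P=W[l==1+np.argmax(s[1:,4])]
    v=np.linalg.eigh(np.cov(P.T))[1][:,1]; v*=np.sign(v[1])
    for _ in range(3):
        t=(P-P.mean(0))@v; lo,hi=np.percentile(t,[.3,99.7])
        a=P[(t>hi-11)&(t<hi-1)].mean(0); b=P[(t<lo+14)&(t>lo+4)].mean(0); v=(a-b)/np.linalg.norm(a-b)
    n=np.array([-v[1],v[0]]); prof=[]
    for k in np.linspace(lo,hi,9)[:-1]:
        s=((P-P.mean(0))@n)[(t>=k)&(t<k+(hi-lo)/8)]; prof.append((s.min().round(1),s.max().round(1)))
    print('yaw',np.degrees(np.arctan2(v[1],v[0])).round(2),'len',hi-lo,a.round(1),b.round(1),prof)
E
python3 - <<'E'
from h import *
o=r.get_obs(); ends(r.grab_frame('wrist'),o)
x=lambda p,q:{'tcp_pos':np.array(p),'orientation':np.array(q)}
ends(cv2.imread('pics/w4.png')[:,:,::-1].copy(),x([.5791,-.1311,.307],[-2.469,-1.937,.005]))
E
```

```text
yaw 91.17 len 57.36195724487304 [ 581.  -105.5] [ 581.9 -147.6] [(np.float32(-5.1), np.float32(5.9)), (np.float32(-5.6), np.float32(6.3)), (np.float32(-5.6), np.float32(6.1)), (np.float32(-10.8), np.float32(9.6)), (np.float32(-12.2), np.float32(11.2)), (np.float32(-11.9), np.float32(10.9)), (np.float32(-9.3), np.float32(8.2)), (np.float32(-5.3), np.float32(6.3))]
yaw 70.34 len 58.54965733909607 [ 589.6 -105.6] [ 575.1 -146.4] [(np.float32(-6.3), np.float32(5.0)), (np.float32(-6.4), np.float32(5.3)), (np.float32(-6.4), np.float32(5.4)), (np.float32(-9.0), np.float32(9.6)), (np.float32(-11.3), np.float32(11.8)), (np.float32(-11.1), np.float32(11.9)), (np.float32(-8.6), np.float32(9.5)), (np.float32(-6.2), np.float32(5.0))]
```

```bash
python3 - <<'E'
from h import *
x=lambda p,q:{'tcp_pos':np.array(p),'orientation':np.array(q)}
ends(cv2.imread('pics/w3.png')[:,:,::-1].copy(),x([.5643,-.1206,.4048],[-2.287,-2.154,-.001]))
ends(cv2.imread('pics/w3.png')[:,:,::-1].copy(),x([.5641,-.1211,.4047],list(R.from_euler('Z',.45,degrees=True).__mul__(R.from_rotvec([-2.287,-2.154,-.001])).as_rotvec())))
p=np.load('o8.npy'); ends(cv2.imread('pics/w8.png')[:,:,::-1].copy(),x(p[:3],p[3:]))
E
```

```text
yaw 70.77 len 56.4870884475708 [ 587.5 -107.4] [ 574.  -146.1] [(np.float32(-7.5), np.float32(4.7)), (np.float32(-7.6), np.float32(6.2)), (np.float32(-7.9), np.float32(6.1)), (np.float32(-10.2), np.float32(11.0)), (np.float32(-11.2), np.float32(13.4)), (np.float32(-10.7), np.float32(12.8)), (np.float32(-8.5), np.float32(9.9)), (np.float32(-8.1), np.float32(5.3))]
yaw 71.22 len 56.46565335845947 [ 587.2 -107.7] [ 574.  -146.5] [(np.float32(-7.5), np.float32(4.7)), (np.float32(-7.6), np.float32(6.2)), (np.float32(-7.9), np.float32(6.1)), (np.float32(-10.2), np.float32(11.0)), (np.float32(-11.2), np.float32(13.4)), (np.float32(-10.7), np.float32(12.8)), (np.float32(-8.5), np.float32(9.9)), (np.float32(-8.0), np.float32(5.3))]
yaw 163.89 len 51.62652128601074 [ 563.4 -121.7] [ 598.6 -131.9] [(np.float32(-6.8), np.float32(11.0)), (np.float32(-7.4), np.float32(11.1)), (np.float32(-13.8), np.float32(10.7)), (np.float32(-16.3), np.float32(10.9)), (np.float32(-15.6), np.float32(11.0)), (np.float32(-14.0), np.float32(10.6)), (np.float32(-7.6), np.float32(10.8)), (np.float32(-7.5), np.float32(10.9))]
```

```bash
python3 - <<'E'
from h import *
for c in ('side','top'):
    r.grab_frame(c)
    for t in ('box_center','jaw','tail_mark','pawl_ball'): look(c,[t],n=4)
ends(r.grab_frame('wrist'),r.get_obs())
E
```

```text
side tip box_center 0.8 [0.4464 0.1957 0.0216]
side tip box_center 0.74 [0.3504 0.3453 0.0207]
side tip box_center 0.64 [0.5884 0.3584 0.0224]
side tip box_center 0.62 [0.6221 0.0332 0.035 ]
side tip jaw 0.9 [0.6139 0.0017 0.0159]
side tip tail_mark 0.67 [0.6254 0.0633 0.0219]
side tip pawl_ball 0.64 [ 0.5115 -0.1448  0.1184]
top tip box_center 0.89 [0.352  0.3444 0.0211]
top tip box_center 0.73 [ 0.5786 -0.1353  0.0947]
top tip box_center 0.72 [0.5901 0.3586 0.0193]
top tip box_center 0.65 [0.6219 0.0284 0.0373]
top tip jaw 0.73 [ 0.6157 -0.0009  0.0155]
top tip tail_mark 0.74 [0.6306 0.0601 0.017 ]
top tip pawl_ball 0.54 [ 0.5086 -0.146   0.118 ]
yaw 91.23 len 57.35539218902589 [ 581.  -105.5] [ 581.9 -147.6] [(np.float32(-5.3), np.float32(6.0)), (np.float32(-5.5), np.float32(6.3)), (np.float32(-5.4), np.float32(6.2)), (np.float32(-10.4), np.float32(9.4)), (np.float32(-12.3), np.float32(11.2)), (np.float32(-12.0), np.float32(11.1)), (np.float32(-9.5), np.float32(8.0)), (np.float32(-5.3), np.float32(6.1))]
```

The box is upright at z = 0.036 on the bed, the pawl is in, and the knob holds steady at its click with about 6 N on the pad. The gripper is clear, so I'm handing in.

```bash
python3 -c "
from bench import r
print(r.hand_in())"
```

```text
the job is handed in; nothing more can be done
None
```

The box is clamped upright and lengthwise in the cramp and the job is handed in: the pawl alone holds it, at a pad force I estimate at about 6 N (from the knob torque and the click it rests on; firm is 4 to 20 N), with the gripper clear; no verdict came back.

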